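# Stand the oil bottle back up in its tilting cradle and hook it

## Robot

A 6-joint arm with a two-finger parallel gripper is mounted at the origin on a cart in front of the work surface, level with it; the furniture and walls round the work are solid. World frame = base frame: x ahead of the robot, y to its left, z up, the work surface at z = 0. Lengths are in mm, angles in rad, forces in N, time in s.
With the tool pointing down it reaches from about 150 to 775 mm from the base axis. Payload 6.1 kg.
Tool frame: the origin (TCP) lies at the very end of the fingers, on their centre line; the grasp point (between the pads) lies 19 mm behind it; z points along the fingers, x is the direction in which the jaws open and shut, and the axes are right-handed (so a half turn about z gives the same grasp; the last joint's range is limited). The gripper opens to 85 mm and grips with 20 to 120 N. Pads are 22 mm wide; open, the fingers measure 114 mm over their backs; the gripper's body (76 mm by 85 mm) begins 54 mm behind the grasp point. The pads swing forward as they close: fully open they stand 13 mm farther back than shut.
Start: joints at [-1.106, 0.126, -0.04, 1.405, 0, 1.571], TCP at [235.319, -469.29, 231.295] pointing down, gripper open.
Joint ranges: [-2.72, 2.72], [-0.95, 1.95], [-1.27, 1.35], [-1.78, 2.02], [-1.46, 1.47], [-3.14, 3.14]. Speed limits (rad/s): [2.39, 2.39, 3.01, 3.14, 3.14, 3.14].

## Interface

Orientations are given as a unit quaternion [w, x, y, z].
In Python, from cell import robot gives the robot as it stands.
- The arm moves only by the tool carry_out, never from a script. Its argument "rows" is a list of rows, each an object of numbers: "wx", "wy", "wz": the turn, a rotation vector about the world's x, y, z scaled (see below); "x", "y", "z": the shift along the world's x, y, z scaled (see below); "jaw": the opening, from 0 (shut) to 1 (fully open). In form: [{"wx": .., "wy": .., "wz": .., "x": .., "y": .., "z": .., "jaw": ..}, ...]. A call has 1 to 20 rows; each row is the pose to reach, as a shift and turn from the pose commanded when the call began; what a row does not reach only later rows make up. The controller multiplies each number of a shift by 0.5 m and each number of a turn by pi/4 rad. A row lasts 1/10 s, in which the tool goes at most 50 mm and 8.59 degrees, less where a joint would pass 70% of its speed; a pose out of reach is approached as far as the arm can. A call with a number of a shift or a turn outside -1 to 1 is refused whole. A call with a gripper value outside its range is refused whole. The fingers move at their own pace and stop on an object; "force" is the grip in N (left out, the last holds). Time passes only in rows, so rows that repeat a pose let the fingers close. It gives the time, the measured TCP pose, the force and the opening at its end, in the units of the state.
- robot.read_state(): the state, without advancing time (a new reading comes with each control period).
- robot.camera(name): name is "scene" or "side" or "wrist"; returns a dict with "img" (420x560x3 uint8, red, green, blue), "depth" (420x560 float32, mm along the optical axis (not along the pixel's ray), 0 where there is no reading), "mtx" (3x3 intrinsics, pixels), "D" ([k1, k2, p1, p2, k3] as OpenCV has them; the pictures are not rectified), "origin" and "orientation" of the camera in the world; the wrist camera has in their place "hand_eye" (4x4, takes a point from camera to tool coordinates, whose origin is the TCP and whose axes are the tool frame's). Camera axes: x right, y down, z forward; pixel columns grow to the right and rows downward; lengths in mm; the calibration is good to about 2 mm. A picture is of the moment at which its call begins: read the wrist's pose just before it.
- robot.hand_in(): hands the job in, once; it reports no verdict.
Trained networks look in a picture, given as the dict that the camera call returned (one of the last four; its "shot" number tells which), for a name from the list of things; names that differ only in an ending like _2 or _b are one class to them, and where a whole thing is asked for, a point or a joint stands for the part that bears it (a point fixed in the world has none). Each returns a list of dicts, best first, with "confidence" (0 to 1); they miss things now and then, are a little off and sometimes report something else, mostly with a low value. They report only what shows in the picture. A call takes as long as a camera call.
- robot.search_frame(picture, label): "bbox" ([centre column, centre row, width, height] as shares, 0 to 1, of the picture: columns of its width, rows of its height, round what is visible of it).
- robot.trace(picture, label): "region" (420x560 bool, what is visible of it) and "bbox" ([centre column, centre row, width, height] as shares, 0 to 1, of the picture: columns of its width, rows of its height, round what is visible of it).
The state is a dict: "clock": time; "joint_positions": joint angles; "dq": joint speeds; "joint_torque": joint torques, N m; "position": TCP position; "eef_rot": TCP orientation; "contact_force": force on the tool from outside, world axes, zero at the start; "ft_torque": the same for the moment, N m; "opening": finger opening in mm.
Only numpy, scipy, OpenCV 4.12 (cv2) and the standard library are available. Lean on these libraries where they do the work, as an engineer would, in place of code of your own. Each camera call takes 0.05 s, during which the arm holds its last target.

## Task

After decanting, the capped oil bottle was left lying in its tilting cradle. With closed fingertips, gently press the cradle's black press bar down until the bottle stands fully upright again, then push the swing hook by its black thumb tab over the bar, fully home, so that the cradle cannot tip again. Only push: grasp nothing, do not touch or lift the bottle itself, and leave everything standing around it where it is.

Things in the scene. Friction and masses are not known exactly. Their poses are not given: they have to be found in the camera images.
- stand: Fixed grey steel stand, base 223 x 150 mm (x -138 to +85), top 12 mm above the table, cheeks at y +-59 mm, 115 mm high, carrying the cradle's hinge. Origin on the table under the hinge axis, midway between the cheeks. x: level, the way the neck tips (roughly away from the robot; the press bar is at -x). y: along the hinge. z up. Hinge axis parallel to y, 98 mm above the origin.
- cradle (a joint): Angle of the cradle, rad: 0 = lying on its rest (as at the start; bottle tipped 1.40 rad from upright, neck to stand +x), 1.40 = fully upright on its bumpers, the stop. Damped hinge, top-heavy: let go early it falls back to lying; past about 1.2 it goes on upright by itself. 1 to 4 N down on the press bar move it.
- press_bar (a point): Point on the axis of the press bar, on the cradle. Black round bar, 12 mm thick, 120 mm long (stand y -60 to +60), parallel to the hinge, a wire arm at either end; this point is at y = -18 mm, clear of the hook. Radius 147 mm about the hinge. Lying: stand (-80, -18, 221) mm; on the way it swings out to x = -147; upright: (-135, -18, 40) mm. Press from above, following its arc.
- seat (a point): Centre of the top of the cradle's round foot plate, on which the bottle stands; moves with the cradle. With the cradle upright it is at stand (-5, 0, 51) mm. Two hoops of 92 mm outer diameter round the bottle hold it to the cradle.
- oil_bottle: Plain aluminium bottle with white screw cap, 83 mm diameter, 185 mm high, 0.3 to 0.6 kg, loose in the hoops of the cradle. Origin at the centre of its underside, z along its axis to the cap. Upright its top is 236 mm above the table.
- hook (a joint): Angle of the swing hook, rad: 0 = fully home over the bar (the stop), 0.78 = fully open, leaning away from the bottle; 0.65 to 0.75 at the start. Stiff rivet: it stays where it is left; under 1 N at the tab moves it. Closed too early it keeps the bar from coming down.
- hook_tab (a point): Centre of the black thumb tab (22 x 22 x 5 mm) at the top of the swing hook. The hook turns about a pivot parallel to y at stand (-128, 38, 22) mm, radius 79 mm. Open at 0.70 the tab stands about upright at stand (-173, 38, 88) mm; closed it leans to the bottle at (-120, 38, 101) mm. A 12 mm wide flat lever runs from the tab down to the hook. Pushed from the outer side, towards stand +x.
- small_flask: Small aluminium flask, 41 mm diameter, 106 mm high, loose beside the stand. Origin at the centre of its underside.
- scent_pot: Tiny bottle with black cap, 33 mm diameter, 34 mm high, loose beside the stand. Origin at the centre of its underside.
- amber_jar: Small amber jar with cream lid, 54 mm diameter, 32 mm high, loose beside the stand. Origin at the centre of its underside.
- lid_a: Yellow jar lid, 78 mm diameter, 15 mm high, lying loose on the table. Origin at the centre of its underside.
- pen: Gloss pen, 140 mm long, 16 mm thick, lying loose on the table. Origin at the centre of its underside.
- gold_cap: Gilded cap, 45 mm long, 25 mm thick, lying loose on its side. Origin at the centre of its underside.

How it is judged (in metres and radians):
On the way, in this order (a step that is already met when the one before it is completed fails the run):
1. the cradle stands upright with the hook still open (value of joint cradle above 1.36 rad and value of joint hook above 0.4 rad), for 0.2 s.
2. the hook is home over the press bar (value of joint hook below 0.1 rad and value of joint cradle above 1.36 rad), for 0.2 s.
At the end, for the whole second after the job is handed in: The cradle is within 0.04 rad of its upright stop, the hook within 0.1 rad of fully home, the bottle at rest, within 0.06 rad of vertical and seated on the foot plate (its underside within 8 mm of the seat point) (all of step 2 and angle between oil_bottle's own z axis and vertical below 0.06 rad and distance between oil_bottle and seat below 0.008 m and linear speed of oil_bottle below 0.02 m/s); the robot touches nothing.
It fails at once if the robot touches the bottle (more than 2 N), or the bottle comes off its seat by more than 15 mm (contact force between any of the fingers, the arm and oil_bottle above 2 N or distance between oil_bottle and seat above 0.015 m).
It fails at once if the press bar or the thumb tab is taken between the fingers ((x of the grasp point in the frame of press_bar between -0.009 and 0.009 m and y of the grasp point in the frame of press_bar between -0.04 and 0.075 m and z of the grasp point in the frame of press_bar between -0.009 and 0.009 m) or (x of the grasp point in the frame of hook_tab between -0.006 and 0.006 m and y of the grasp point in the frame of hook_tab between -0.011 and 0.011 m and z of the grasp point in the frame of hook_tab between -0.009 and 0.009 m)).
It fails at once if the cradle is flung or let fall (faster than 2 rad/s) (velocity of joint cradle above 2 rad/s or velocity of joint cradle below -2 rad/s).
It fails at once if the stand is forced (pushed with more than 70 N) (contact force between any of the fingers, the arm and stand above 70 N).
It fails at once if a thing standing around is moved by more than 20 mm (distance of any of small_flask, scent_pot, amber_jar, lid_a, pen, gold_cap from where it was at the start of the episode above 0.02 m).
It also fails if it takes over 48 s, if anything falls off the work surface, if the arm or the gripper's body presses on something with over 40 N, if the wrist force passes 120 N, or if a joint passes its speed limit or range.

## Working session

There is one attempt and no reset: what is moved stays moved. The work goes in short steps, Python scripts to look and compute and a tool call to move; the robot and the scene stay as the last step left them, time stands still between calls to the robot, and variables do not carry over. Pictures are saved under pics/ and viewed, and the job is handed in when it is done.

Besides the shell and the picture viewer there is one more tool, called in YAML: its name, and indented under it one key for each argument. carry_out: Moves the arm, as the interface text tells. Its arguments: {"type":"object","properties":{"rows":{"type":"array"},"force":{"type":"number"}},"required":["rows"]}

```bash
ls; mkdir -p pics
python3 - <<'E'
from cell import robot
import cv2,pickle
print(robot.read_state())
for n in ["scene","side","wrist"]:
    p=robot.camera(n)
    cv2.imwrite(f"pics/{n}0.png",p["img"][:,:,::-1])
    pickle.dump(p,open(f"{n}0.pkl","wb"))
    print(n,{k:v for k,v in p.items() if k not in("img","depth")})
E
```

```text
pics
{'clock': 0.0, 'joint_positions': array([-1.10601625e+00,  1.26385717e-01, -4.06328222e-02,  1.40542402e+00,
       -8.35906853e-06,  1.57079414e+00]), 'dq': array([ 3.75977021e-04,  1.27490112e-04, -1.82425280e-03,  9.01600398e-05,
       -7.44184167e-05, -1.97313781e-03]), 'joint_torque': array([-5.52024067e-04, -4.35913002e+01,  3.52924347e+01,  1.75395445e-02,
       -2.50990034e-06, -6.32268744e-07]), 'position': array([ 235.12416702, -468.92549845,  230.51413271]), 'eef_rot': array([-4.28785086e-04,  8.50948647e-01, -5.25248248e-01, -7.02623602e-04]), 'contact_force': array([ 0.22055099, -0.02109792,  1.32023431]), 'ft_torque': array([-0.02337786, -0.02799392,  0.00364669]), 'opening': 85.30153233248875}
scene {'mtx': array([[456.10572343,   0.        , 283.79109497],
       [  0.        , 456.10572343, 204.2551938 ],
       [  0.        ,   0.        ,   1.        ]]), 'D': array([-0.09363749,  0.        ,  0.        ,  0.        ,  0.        ]), 'origin': array([-310.39803941, -341.17227036,  961.89898054]), 'orientation': array([-0.35417633,  0.77326489, -0.47686316,  0
[... 329 characters left out ...]
 'orientation': array([ 0.0482513 , -0.09832145,  0.87808078, -0.46580988]), 'shot': 2}
wrist {'mtx': array([[298.81407128,   0.        , 282.29514899],
       [  0.        , 298.81407128, 207.35479228],
       [  0.        ,   0.        ,   1.        ]]), 'D': array([-0.06434805,  0.        ,  0.        ,  0.        ,  0.        ]), 'hand_eye': array([[ 9.99999696e-01,  5.76883674e-04, -5.24124607e-04,
         1.22432434e+00],
       [-3.74798861e-04,  9.45510327e-01,  3.25591895e-01,
        -8.44214026e+01],
       [ 6.83393877e-04, -3.25591599e-01,  9.45510256e-01,
        -1.42796309e+02],
       [ 0.00000000e+00,  0.00000000e+00,  0.00000000e+00,
         1.00000000e+00]]), 'shot': 3}
```

View pics/scene0.png

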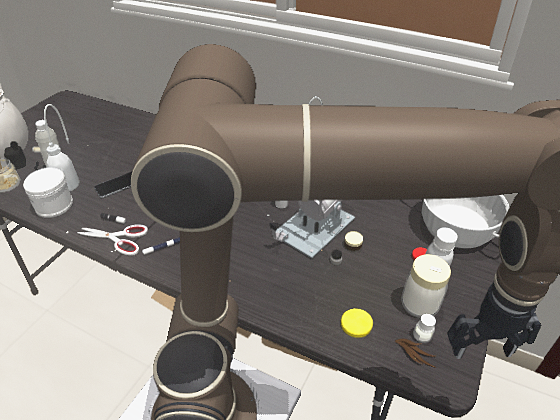

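View pics/side0.png

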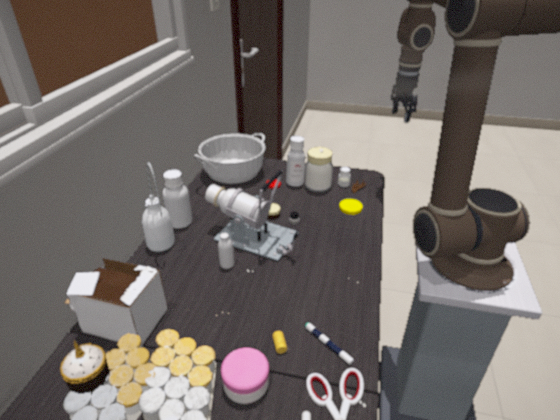

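View pics/wrist0.png

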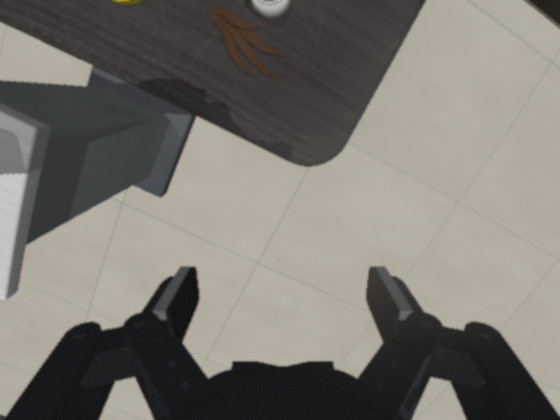

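The stand shows at scene (315,225), partly hidden by the arm, and at side (258,235), where the bottle is lying with its neck to the upper left. Next I locate it in depth.

```bash
cat > h.py <<'E'
import numpy as np,cv2,pickle
from scipy.spatial.transform import Rotation as R
def rot(q): return R.from_quat([q[1],q[2],q[3],q[0]]).as_matrix()
def campose(p,st=None):
    if "origin" in p: return rot(p["orientation"]),np.array(p["origin"])
    H=p["hand_eye"]; Rt=rot(st["eef_rot"]); return Rt@H[:3,:3], Rt@H[:3,3]+st["position"]
def cloud(p,st=None):
    h,w=p["depth"].shape
    u,v=np.meshgrid(np.arange(w),np.arange(h))
    n=cv2.undistortPoints(np.stack([u,v],-1).reshape(-1,1,2).astype(float),p["mtx"],p["D"]).reshape(h,w,2)
    c=np.concatenate([n,np.ones((h,w,1))],-1)*p["depth"][...,None]
    Rc,o=campose(p,st); W=c@Rc.T+o; W[p["depth"]==0]=np.nan
    return W
def proj(p,P,st=None):
    Rc,o=campose(p,st); 
    return cv2.projectPoints(((np.atleast_2d(P)-o)@Rc),np.zeros(3),np.zeros(3),p["mtx"],p["D"])[0].reshape(-1,2)
E
python3 - <<'E'
from cell import robot
from h import *
names=["stand","cradle","press_bar","oil_bottle","hook","hook_tab","small_flask","scent_pot","amber_jar","lid_a","pen","gold_cap"]
for cam in ["side","scene"]:
    p=robot.camera(cam); pickle.dump(p,open(f"{cam}1.pkl","wb")); W=cloud(p)
    M={}
    for n in names:
        r=robot.trace(p,n)
        for d in r[:2]:
            m=d["region"]; pts=W[m]; pts=pts[~np.isnan(pts[:,0])]
            print(cam,n,round(d["confidence"],2),m.sum(),np.round(np.array(d["bbox"])*[560,420,560,420]),np.round(np.median(pts,0)) if len(pts) else None, np.round(np.percentile(pts,[2,98],axis=0)).tolist() if len(pts) else None)
        if r: M[n]=r[0]["region"]
    pickle.dump(M,open(f"{cam}1m.pkl","wb"))
for cam,b in [("side",(190,160,310,280)),("scene",(250,160,380,270))]:
    p=pickle.load(open(f"{cam}1.pkl","rb")); c=p["img"][b[1]:b[3],b[0]:b[2],::-1]
    cv2.imwrite(f"pics/{cam}1c.png",cv2.resize(c,None,fx=5,fy=5,interpolation=cv2.INTER_CUBIC)[:600,:800])
E
```

```text
side stand 0.63 2645 [262. 214.  76.  88.] [622.  59.  19.] [[518.0, -29.0, 9.0], [725.0, 112.0, 206.0]]
side cradle 0.7 253 [353. 209.  22.  17.] [ 367. -194.   16.] [[334.0, -236.0, 2.0], [400.0, -168.0, 20.0]]
side cradle 0.61 788 [254. 200.  51.  62.] [620.  52. 122.] [[578.0, -16.0, 59.0], [721.0, 99.0, 229.0]]
side press_bar 0.95 930 [251. 202.  56.  58.] [626.  50. 122.] [[577.0, -284.0, 6.0], [722.0, 100.0, 229.0]]
side hook 0.63 103 [291. 243.  22.  26.] [521.  99.  44.] [[504.0, 81.0, 13.0], [550.0, 111.0, 100.0]]
side hook 0.38 353 [329. 343.  49.  38.] [366. 389.  15.] [[316.0, 346.0, 8.0], [427.0, 425.0, 19.0]]
side hook_tab 0.47 39 [293. 243.  16.  20.] [522. 100.  42.] [[504.0, 55.0, 1.0], [539.0, 109.0, 99.0]]
side small_flask 0.67 410 [225. 251.  17.  32.] [687. 181.  63.] [[673.0, 164.0, 8.0], [707.0, 189.0, 107.0]]
side small_flask 0.39 2833 [256. 213.  82.  91.] [620.  59.  20.] [[519.0, -25.0, 9.0], [746.0, 114.0, 227.0]]
side scent_pot 0.6 94 [294. 218.  13.  12.] [542. -72.  24.] [[529.0, -87.0, 6.0], [558.0, -65.0, 37.0]]
side amber_jar 0.44 926 [253. 200.  57
[... 1405 characters left out ...]
92.  45.] [[502.0, 84.0, 10.0], [551.0, 105.0, 96.0]]
scene scent_pot 0.59 144 [336. 259.  12.  14.] [533. -88.  22.] [[525.0, -101.0, 2.0], [551.0, -72.0, 35.0]]
scene amber_jar 0.56 254 [353. 242.  14.  21.] [ 611. -110.   28.] [[596.0, -132.0, 3.0], [640.0, -87.0, 33.0]]
scene amber_jar 0.55 149 [337. 258.  13.  13.] [534. -88.  23.] [[525.0, -101.0, 1.0], [552.0, -72.0, 34.0]]
scene lid_a 0.75 694 [355. 323.  36.  27.] [ 361. -210.   13.] [[329.0, -244.0, 1.0], [399.0, -177.0, 17.0]]
scene pen 0.71 700 [357. 323.  33.  28.] [ 362. -211.   13.] [[330.0, -245.0, 3.0], [400.0, -177.0, 17.0]]
scene pen 0.6 175 [163. 246.  40.  14.] [358. 385.  12.] [[317.0, 353.0, 3.0], [397.0, 414.0, 18.0]]
```

Run:
```python
from h import *
for cam in ["scene","side"]:
    p=pickle.load(open(f"{cam}1.pkl","rb")); W=cloud(p); M=pickle.load(open(f"{cam}1m.pkl","rb"))
    m=cv2.dilate(M["stand"].astype(np.uint8),np.ones((7,7)))>0
    img=p["img"].astype(int); sat=img.max(-1)
    sel=m&(W[...,2]>8)&(W[...,2]<16)&(sat>100)
    P=W[sel]; print(cam,len(P),P.mean(0),P.std(0))
    r=cv2.minAreaRect(P[:,:2].astype(np.float32)); print(r); print(cv2.boxPoints(r).round(1).tolist())
```

```text
scene 1451 [608.70491266  19.12365098  11.0148325 ] [52.51850222 46.32270605  1.74395283]
((637.7823486328125, 26.518112182617188), (152.5107421875, 229.2973175048828), 76.86534118652344)
[[508.79998779296875, -21.700000762939453], [732.0999755859375, -73.80000305175781], [766.7999877929688, 74.69999694824219], [543.5, 126.80000305175781]]
side 1174 [612.55155741  36.3281402   13.16912298] [53.11924866 65.06052742  1.50359726]
((613.992431640625, -105.17494201660156), (437.79791259765625, 226.65509033203125), 79.16663360595703)
[[461.5, -298.8999938964844], [684.2000122070312, -341.5], [766.4000244140625, 88.5], [543.7999877929688, 131.10000610351562]]
```

View pics/side1c.png

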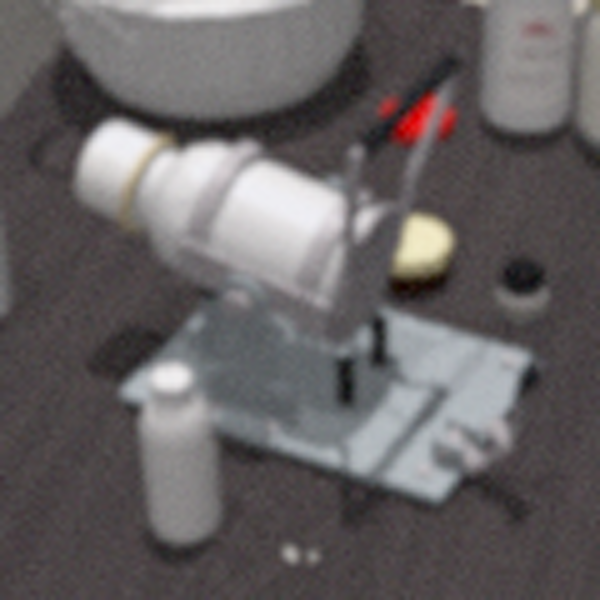

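View pics/scene1c.png

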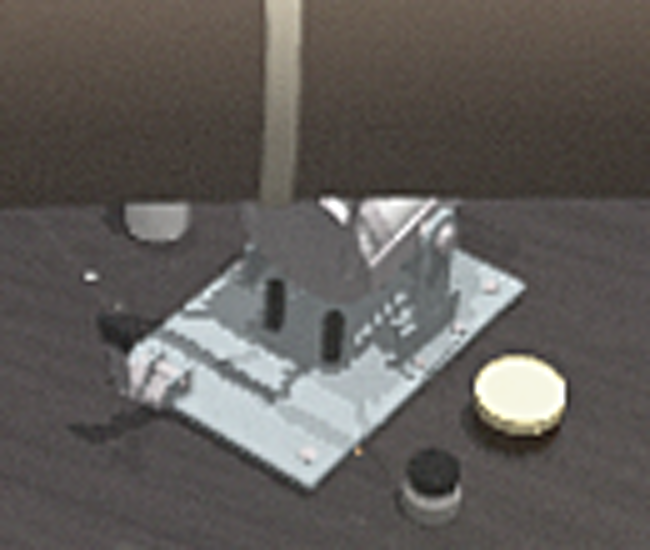

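```bash
cat >> h.py <<'E'
def S2W(P,pose):
    x,y,a=pose; P=np.atleast_2d(np.array(P,float)); c,s=np.cos(a),np.sin(a)
    return np.c_[x+c*P[:,0]-s*P[:,1], y+s*P[:,0]+c*P[:,1], P[:,2]]
E
cat > ov.py <<'E'
from h import *
import sys
def overlay(p,pose,b,out,st=None,f=5,cradle=0.,hook=.7):
    img=cv2.resize(p["img"][b[1]:b[3],b[0]:b[2],::-1],None,fx=f,fy=f,interpolation=cv2.INTER_CUBIC)
    def L(P,col):
        q=(proj(p,S2W(P,pose),st)-[b[0],b[1]]+.5)*f
        cv2.polylines(img,[q.astype(np.int32).reshape(-1,1,2)],False,col,1)
    L([(-138,-75,12),(85,-75,12),(85,75,12),(-138,75,12),(-138,-75,12)],(0,0,255))
    a=np.deg2rad(180)-np.arctan2(123,80)+cradle
    bx,bz=-147*np.cos(a),98+147*np.sin(np.arctan2(123,80)-cradle)
    ang=np.arctan2(123,-80)+cradle; bx,bz=147*np.cos(ang),98+147*np.sin(ang)
    L([(bx,-60,bz),(bx,60,bz)],(0,255,0)); L([(0,-60,98),(0,60,98)],(255,0,255))
    h=np.arctan2(79,8)+hook; tx,tz=-128+79*np.cos(h),22+79*np.sin(h)
    L([(-128,38,22),(tx,38,tz)],(255,255,0)); L([(tx,27,tz),(tx,49,tz)],(255,255,0))
    cv2.imwrite(out,img[:600,:800])
E
python3 - <<'E'
from ov import *
from scipy.optimize import minimize
p=pickle.load(open("scene1.pkl","rb"));W=cloud(p);M=pickle.load(open("scene1m.pkl","rb"))
m=cv2.dilate(M["stand"].astype(np.uint8),np.ones((9,9)))>0
sel=m&(W[...,2]>8.5)&(W[...,2]<16)&(p["img"].astype(int).max(-1)>100)
P=W[sel][:,:2]
def cost(v):
    x,y,a=v; d=P-[x,y]; c,s=np.cos(a),np.sin(a)
    X=d[:,0]*c+d[:,1]*s+26.5; Y=-d[:,0]*s+d[:,1]*c
    ex=np.maximum(abs(X)-111.5,0);ey=np.maximum(abs(Y)-75,0)
    return np.minimum(np.hypot(ex,ey),6).sum()
for s in [(663.6,20.5,-.23),(660,20,-.2)]:
    r=minimize(cost,s,method="Nelder-Mead"); print(r.x,r.fun)
pose=(663.6,20.5,np.deg2rad(-13.1))
for cam,b in [("side",(190,160,310,280)),("scene",(250,190,380,280))]:
    overlay(pickle.load(open(f"{cam}1.pkl","rb")),pose,b,f"pics/{cam}1o.png")
E
```

```text
[ 6.64623573e+02  1.95817880e+01 -2.21982326e-01] 19.873411134933562
[ 6.64638697e+02  1.95783747e+01 -2.21982306e-01] 19.873410733452744
```

View pics/side1o.png

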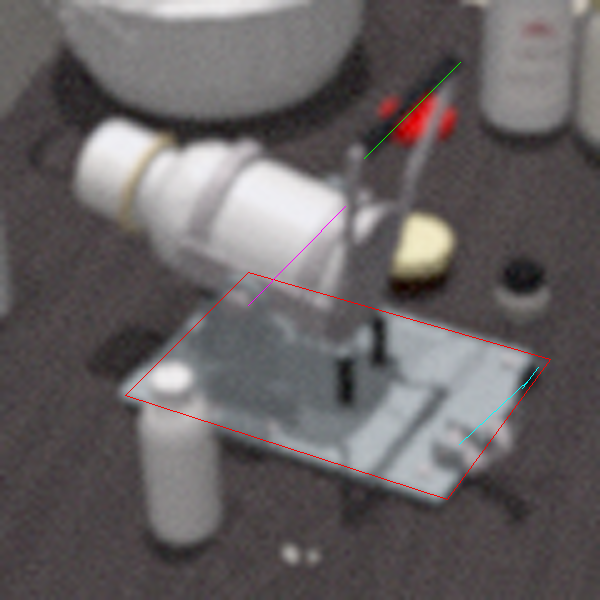

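View pics/scene1o.png

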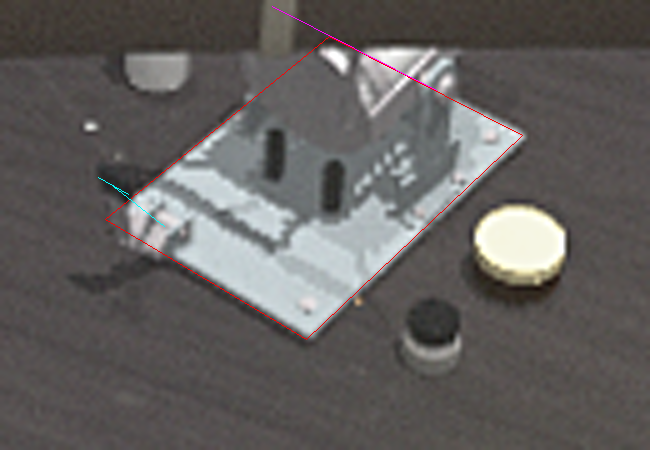

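The overlay agrees with both pictures to within a few mm: base corners, hinge, bar at side-crop (410,110) and hook at side-crop (490,405). I'll raise the tool, shut the fingers and travel to above the bar.

carry_out:
  rows:
    - {"z": 0.05, "jaw": 0}
    - {"z": 0.12, "jaw": 0}
    - {"z": 0.2, "jaw": 0}
    - {"x": 0.03, "y": 0.04, "z": 0.22, "wz": 0.05, "jaw": 0}
    - {"x": 0.08, "y": 0.11, "z": 0.24, "wz": 0.12, "jaw": 0}
    - {"x": 0.13, "y": 0.18, "z": 0.24, "wz": 0.2, "jaw": 0}
    - {"x": 0.18, "y": 0.25, "z": 0.24, "wz": 0.28, "jaw": 0}
    - {"x": 0.23, "y": 0.32, "z": 0.24, "wz": 0.36, "jaw": 0}
    - {"x": 0.28, "y": 0.39, "z": 0.24, "wz": 0.44, "jaw": 0}
    - {"x": 0.33, "y": 0.46, "z": 0.24, "wz": 0.52, "jaw": 0}
    - {"x": 0.38, "y": 0.53, "z": 0.24, "wz": 0.6, "jaw": 0}
    - {"x": 0.43, "y": 0.6, "z": 0.24, "wz": 0.68, "jaw": 0}
    - {"x": 0.48, "y": 0.67, "z": 0.24, "wz": 0.76, "jaw": 0}
    - {"x": 0.52, "y": 0.74, "z": 0.24, "wz": 0.84, "jaw": 0}
    - {"x": 0.56, "y": 0.8, "z": 0.24, "wz": 0.9, "jaw": 0}
    - {"x": 0.6, "y": 0.86, "z": 0.24, "wz": 0.95, "jaw": 0}
    - {"x": 0.62, "y": 0.9, "z": 0.24, "wz": 1.0, "jaw": 0}
    - {"x": 0.63, "y": 0.93, "z": 0.24, "wz": 1.0, "jaw": 0}
    - {"x": 0.63, "y": 0.93, "z": 0.24, "wz": 1.0, "jaw": 0}

```text
invalid input at $.rows[0]: expected keys wx, wy, wz, x, y, z, jaw
```

```bash
cat > look.py <<'E'
import sys
from cell import robot
from ov import *
tag=sys.argv[1]; cams=sys.argv[2].split(","); cr=float(sys.argv[3]); hk=float(sys.argv[4])
pose=(664.5,19.8,-0.224)
st=robot.read_state()
a=pose[2]; d=st["position"][:2]-np.array(pose[:2])
print("t",st["clock"],"tcp",st["position"].round(1),"stand",round(d[0]*np.cos(a)+d[1]*np.sin(a),1),round(-d[0]*np.sin(a)+d[1]*np.cos(a),1),"F",st["contact_force"].round(1),"open",st["opening"],"q",st["joint_positions"].round(2))
Rt=rot(st["eef_rot"]); print("toolx",Rt[:,0].round(3),"z",Rt[:,2].round(3),"yaw",np.arctan2(Rt[1,0],Rt[0,0]))
B={"side":(190,160,310,280),"scene":(250,160,410,280),"wrist":(0,0,560,420)}
for c in cams:
    p=robot.camera(c); pickle.dump((p,st),open(f"{c}_{tag}.pkl","wb"))
    b=B[c]; f=1 if c=="wrist" else 5
    cv2.imwrite(f"pics/{c}_{tag}.png",cv2.resize(p["img"][b[1]:b[3],b[0]:b[2],::-1],None,fx=f,fy=f,interpolation=cv2.INTER_CUBIC)[:600,:800])
    overlay(p,pose,b,f"pics/{c}_{tag}o.png",st,f=f,cradle=cr,hook=hk)
E
python3 look.py a wrist,scene,side 0 0.7
```

```text
t 1.45 tcp [ 235.3 -469.3  231.3] stand -309.8 -572.2 F [-0.1 -0.3 -0.3] open 85.08125662149033 q [-1.11  0.13 -0.04  1.41  0.    1.57]
toolx [ 0.448 -0.894 -0.   ] z [ 0.  0. -1.] yaw -1.106009430047589
```

carry_out:
  rows:
    - {"wx": 0, "wy": 0, "wz": 0, "x": 0, "y": 0, "z": 0.05, "jaw": 0}
    - {"wx": 0, "wy": 0, "wz": 0, "x": 0, "y": 0, "z": 0.12, "jaw": 0}
    - {"wx": 0, "wy": 0, "wz": 0, "x": 0, "y": 0, "z": 0.2, "jaw": 0}
    - {"wx": 0, "wy": 0, "wz": 0.05, "x": 0.03, "y": 0.04, "z": 0.22, "jaw": 0}
    - {"wx": 0, "wy": 0, "wz": 0.12, "x": 0.08, "y": 0.11, "z": 0.24, "jaw": 0}
    - {"wx": 0, "wy": 0, "wz": 0.2, "x": 0.13, "y": 0.18, "z": 0.24, "jaw": 0}
    - {"wx": 0, "wy": 0, "wz": 0.28, "x": 0.18, "y": 0.25, "z": 0.24, "jaw": 0}
    - {"wx": 0, "wy": 0, "wz": 0.36, "x": 0.23, "y": 0.32, "z": 0.24, "jaw": 0}
    - {"wx": 0, "wy": 0, "wz": 0.44, "x": 0.28, "y": 0.39, "z": 0.24, "jaw": 0}
    - {"wx": 0, "wy": 0, "wz": 0.52, "x": 0.33, "y": 0.46, "z": 0.24, "jaw": 0}
    - {"wx": 0, "wy": 0, "wz": 0.6, "x": 0.38, "y": 0.53, "z": 0.24, "jaw": 0}
    - {"wx": 0, "wy": 0, "wz": 0.68, "x": 0.43, "y": 0.6, "z": 0.24, "jaw": 0}
    - {"wx": 0, "wy": 0, "wz": 0.76, "x": 0.48, "y": 0.67, "z": 0.24, "jaw": 0}
    - {"wx": 0, "wy": 0, "wz": 0.84, "x": 0.52, "y": 0.74, "z": 0.24, "jaw": 0}
    - {"wx": 0, "wy": 0, "wz": 0.9, "x": 0.56, "y": 0.8, "z": 0.24, "jaw": 0}
    - {"wx": 0, "wy": 0, "wz": 0.95, "x": 0.6, "y": 0.86, "z": 0.24, "jaw": 0}
    - {"wx": 0, "wy": 0, "wz": 1.0, "x": 0.62, "y": 0.9, "z": 0.24, "jaw": 0}
    - {"wx": 0, "wy": 0, "wz": 1.0, "x": 0.63, "y": 0.93, "z": 0.24, "jaw": 0}
    - {"wx": 0, "wy": 0, "wz": 1.0, "x": 0.63, "y": 0.93, "z": 0.24, "jaw": 0}

```text
clock: 3.5
position: [550.7, -2.9, 350.9]
eef_rot: [-0.0, 0.987, -0.159, -0.0]
contact_force: [-1.2, -0.1, -0.3]
opening: -0.1
```

```bash
python3 look.py a wrist,scene,side 0 0.7
```

```text
t 3.5 tcp [550.7  -2.9 350.9] stand -105.9 -47.4 F [-1.2 -0.1 -0.3] open -0.06262466530325755 q [-0.01  0.21  0.33  1.69  0.    1.88]
toolx [ 0.949 -0.314 -0.001] z [-0.001  0.    -1.   ] yaw -0.31932573673445436
```

View pics/wrist_ao.png

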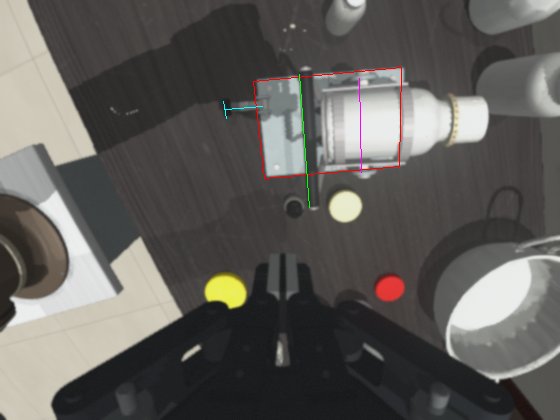

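View pics/side_ao.png

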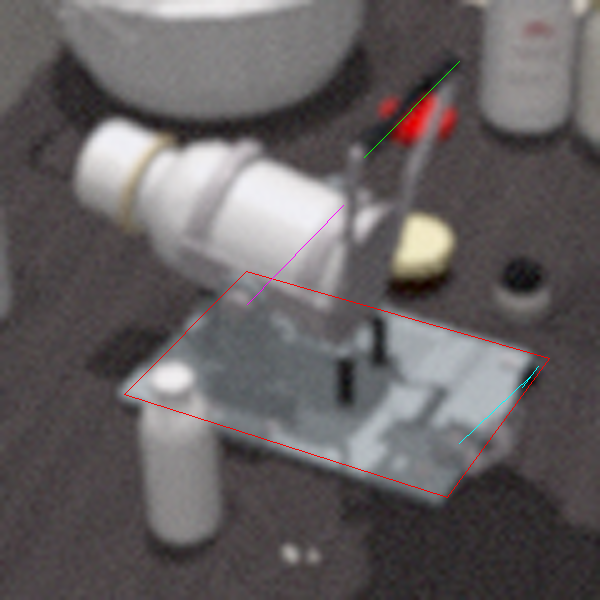

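View pics/scene_ao.png

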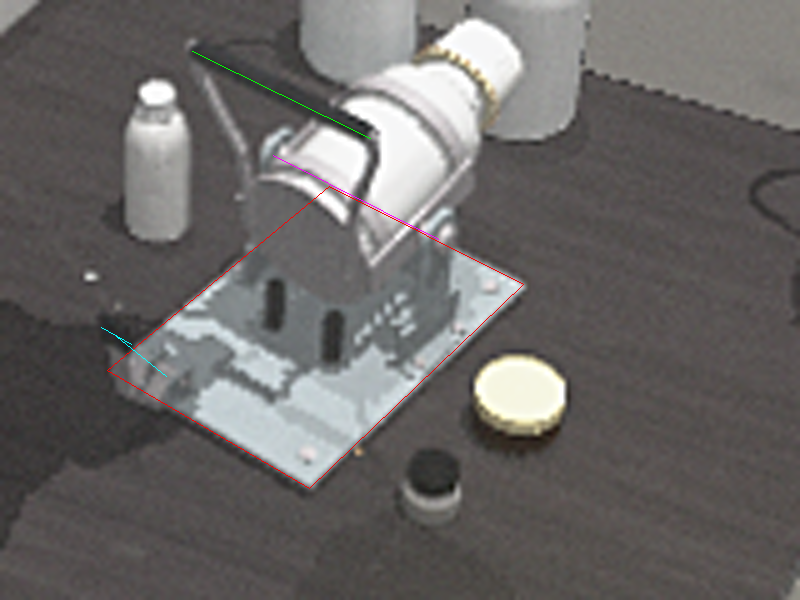

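Run:
```python
from ov import *
for c in ["wrist","scene","side"]:
    p,st=pickle.load(open(f"{c}_a.pkl","rb")); W=cloud(p,st)
    a=-.224; d=W[...,:2]-np.array([664.5,19.8]); X=d[...,0]*np.cos(a)+d[...,1]*np.sin(a); Y=-d[...,0]*np.sin(a)+d[...,1]*np.cos(a); Z=W[...,2]
    dark=p["img"].astype(int).max(-1)<75
    s=(abs(X+80)<25)&(abs(Y)<65)&(Z>200)&(Z<240)&dark
    print(c,"bar",s.sum(),[ (np.round([np.median(X[s&(abs(Y-y)<12)]),np.median(Z[s&(abs(Y-y)<12)]),np.percentile(Z[s&(abs(Y-y)<12)],95)],1)) for y in (-45,-20,0,20,45) if (s&(abs(Y-y)<12)).sum()>3], np.percentile(Y[s],[1,99]) if s.any() else 0)
    s=(abs(X+165)<35)&(abs(Y-38)<25)&(Z>60)&(Z<115)
    print(c,"tab",s.sum(),np.round([np.median(X[s]),np.median(Y[s]),np.median(Z[s])],1),np.percentile(X[s],[5,95]),np.percentile(Y[s],[5,95]),np.percentile(Z[s],[5,95]))
    s=(Z>8)&(Z<16)&(abs(Y)<65)&(X>-160)&(X<-90); print("base minx",np.percentile(X[s],[.5,2,5]))
    s=(Z>8)&(Z<16)&(X<70)&(X>-130)&(abs(Y)<85);print("base y",np.percentile(Y[s],[.5,2,98,99.5]))
```

```text
wrist bar 1418 [array([-76.8, 226.4, 228.2]), array([-76.5, 226.7, 228.1]), array([-76.1, 226.6, 228.2]), array([-76.8, 226.2, 227.7]), array([-75.5, 226.5, 227.9])] [-55.82166688  60.23475673]
wrist tab 182 [-168.2   40.6   91.1] [-172.61035042 -164.52157525] [31.14689021 50.56759393] [63.96309628 98.41076362]
base minx [-139.15953106 -133.26029407 -131.70791348]
base y [-72.43791051 -70.60529098  74.97177492  76.19589526]
scene bar 157 [array([-80.9, 224. , 227.3]), array([-81.5, 224. , 228.6]), array([-82. , 223.4, 227.7]), array([-81.5, 223.9, 228.5]), array([-80.9, 223.1, 227.3])] [-56.3085535   57.27431632]
scene tab 46 [-172.6   37.1   84.6] [-175.68204151 -168.38518335] [30.4100644  47.60007221] [61.92127224 98.13816871]
base minx [-142.69775741 -137.75605549 -136.33435723]
base y [-75.41006418 -73.6246902   70.67341884  74.82425416]
side bar 87 [array([-81.2, 227. , 229.8]), array([-80.1, 227.8, 229.5]), array([-79. , 228.3, 229.1]), array([-81. , 227.5, 229.3]), array([-80.3, 226.8, 229.5])] [-54.35205376  60.08855276]
side tab 37 [-171.7   45.6   86.6] [-174.6061848  -167.51766515] [33.03826227 53.17964419] [63.12225352 98.37676063]
base minx [-140.17783218 -137.02799585 -135.16039356]
base y [-69.92324852 -66.62339104  78.45300701  80.27326056]
```

```bash
sed -i 's/^pose=.*/pose=(666.,21.,-0.224)/' look.py
python3 - <<'E'
from h import *
pose=(666.,21.,-.224)
cur=np.array([550.7,-2.9,350.9])
print((S2W([(-80,-18,245)],pose)-cur)/500)
start=S2W([(-80,-18,245)],pose)[0]; print(start)
for c in np.arange(0,1.421,.07):
    f=np.arctan2(123,-80)+c
    w=S2W([(147*np.cos(f),-18,104+147*np.sin(f))],pose)[0]; print(round(c,2),w.round(1),((w-start)/500).round(3))
E
```

```text
[[ 0.06660059  0.04824043 -0.2118    ]]
[584.0002957   21.22021546 245.        ]
0.0 [583.9  21.3 227.2] [-0.     0.    -0.036]
0.07 [575.6  23.1 221.3] [-0.017  0.004 -0.047]
0.14 [567.9  24.9 214.8] [-0.032  0.007 -0.06 ]
0.21 [560.5  26.6 207.8] [-0.047  0.011 -0.074]
0.28 [553.7  28.1 200.3] [-0.061  0.014 -0.089]
0.35 [547.4  29.6 192.3] [-0.073  0.017 -0.105]
0.42 [541.7  30.9 183.8] [-0.085  0.019 -0.122]
0.49 [536.5  32.  175. ] [-0.095  0.022 -0.14 ]
0.56 [532.   33.1 165.8] [-0.104  0.024 -0.158]
0.63 [528.1  34.  156.4] [-0.112  0.025 -0.177]
0.7 [524.8  34.7 146.6] [-0.118  0.027 -0.197]
0.77 [522.3  35.3 136.7] [-0.123  0.028 -0.217]
0.84 [520.4  35.7 126.6] [-0.127  0.029 -0.237]
0.91 [519.2  36.  116.4] [-0.13   0.03  -0.257]
0.98 [518.7  36.1 106.1] [-0.131  0.03  -0.278]
1.05 [518.9  36.1  95.8] [-0.13   0.03  -0.298]
1.12 [519.8  35.8  85.5] [-0.128  0.029 -0.319]
1.19 [521.4  35.5  75.4] [-0.125  0.029 -0.339]
1.26 [523.7  35.   65.4] [-0.121  0.027 -0.359]
1.33 [526.7  34.3  55.6] [-0.115  0.026 -0.379]
1.4 [530.3  33.5  46. ] [-0.107  0.024 -0.398]
```

carry_out:
  rows:
    - {"wx": 0, "wy": 0, "wz": 0.06, "x": 0.02, "y": 0.015, "z": -0.03, "jaw": 0}
    - {"wx": 0, "wy": 0, "wz": 0.12, "x": 0.045, "y": 0.035, "z": -0.08, "jaw": 0}
    - {"wx": 0, "wy": 0, "wz": 0.12, "x": 0.067, "y": 0.048, "z": -0.13, "jaw": 0}
    - {"wx": 0, "wy": 0, "wz": 0.12, "x": 0.067, "y": 0.048, "z": -0.18, "jaw": 0}
    - {"wx": 0, "wy": 0, "wz": 0.12, "x": 0.067, "y": 0.048, "z": -0.205, "jaw": 0}
    - {"wx": 0, "wy": 0, "wz": 0.12, "x": 0.067, "y": 0.048, "z": -0.212, "jaw": 0}
    - {"wx": 0, "wy": 0, "wz": 0.12, "x": 0.067, "y": 0.048, "z": -0.212, "jaw": 0}

```text
clock: 4.35
position: [583.4, 18.8, 245.5]
eef_rot: [0.0, 0.994, -0.114, -0.0]
contact_force: [0.2, -0.4, 0.7]
opening: 0.2
```

```bash
python3 look.py b wrist,scene 0 0.7
```

```text
t 4.35 tcp [583.4  18.8 245.5] stand -80.1 -20.5 F [ 0.2 -0.4  0.7] open 0.2303238773788557 q [ 0.03  0.24  0.13  1.46 -0.    1.83]
toolx [ 0.974 -0.226 -0.   ] z [-0. -0. -1.] yaw -0.22787967924197303
```

View pics/wrist_bo.png

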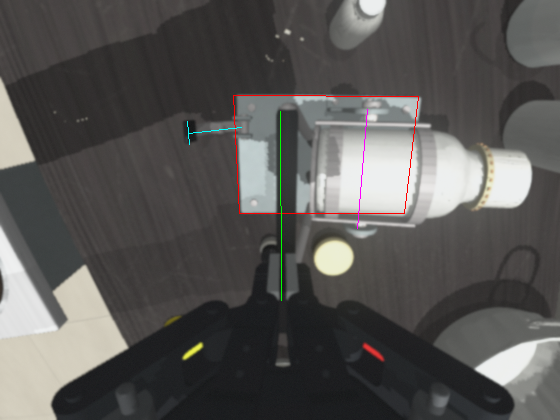

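View pics/scene_b.png

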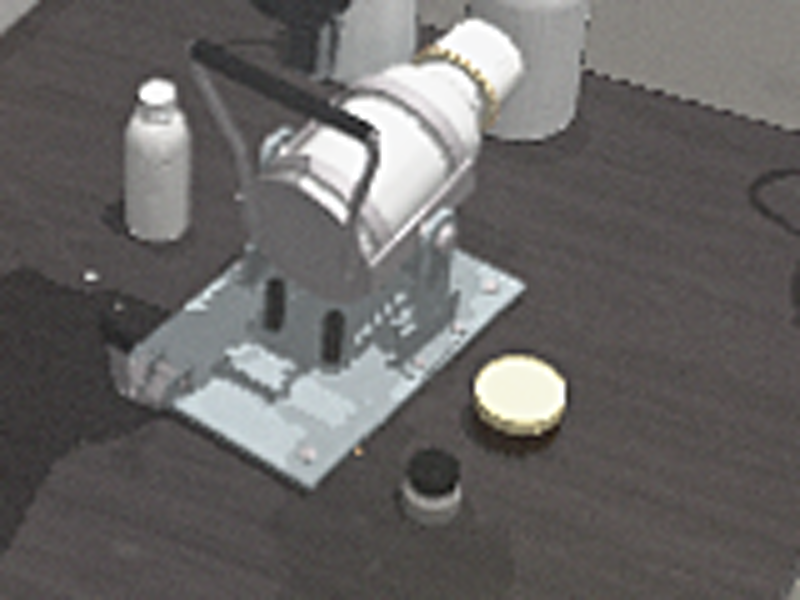

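The wrist picture has the bar at column ~287 and the finger seam at ~282, so the tip is about 2-3 mm short of the bar axis. I'll correct that, then start pressing slowly along the arc.

carry_out:
  rows:
    - {"wx": 0, "wy": 0, "wz": 0, "x": 0.004, "y": 0, "z": -0.012, "jaw": 0}
    - {"wx": 0, "wy": 0, "wz": 0, "x": 0.004, "y": 0, "z": -0.024, "jaw": 0}
    - {"wx": 0, "wy": 0, "wz": 0, "x": 0.004, "y": 0, "z": -0.031, "jaw": 0}
    - {"wx": 0, "wy": 0, "wz": 0, "x": 0.004, "y": 0, "z": -0.035, "jaw": 0}
    - {"wx": 0, "wy": 0, "wz": 0, "x": 0.0, "y": 0.001, "z": -0.038, "jaw": 0}
    - {"wx": 0, "wy": 0, "wz": 0, "x": -0.005, "y": 0.002, "z": -0.042, "jaw": 0}
    - {"wx": 0, "wy": 0, "wz": 0, "x": -0.013, "y": 0.004, "z": -0.047, "jaw": 0}
    - {"wx": 0, "wy": 0, "wz": 0, "x": -0.021, "y": 0.006, "z": -0.053, "jaw": 0}
    - {"wx": 0, "wy": 0, "wz": 0, "x": -0.028, "y": 0.007, "z": -0.06, "jaw": 0}
    - {"wx": 0, "wy": 0, "wz": 0, "x": -0.036, "y": 0.009, "z": -0.067, "jaw": 0}
    - {"wx": 0, "wy": 0, "wz": 0, "x": -0.043, "y": 0.011, "z": -0.074, "jaw": 0}

```text
clock: 5.55
position: [561.5, 25.5, 208.3]
eef_rot: [-0.0, 0.994, -0.113, -0.0]
contact_force: [-3.5, 1.3, 5.6]
opening: -0.2
```

```bash
python3 look.py c wrist,scene,side 0.21 0.7
```

```text
t 5.55 tcp [561.5  25.5 208.3] stand -102.9 -18.8 F [-3.5  1.3  5.6] open -0.21074227311362861 q [ 0.05  0.2  -0.01  1.37  0.    1.84]
toolx [ 0.975 -0.224 -0.001] z [-0.  0. -1.] yaw -0.22614972486664456
```

View pics/wrist_co.png

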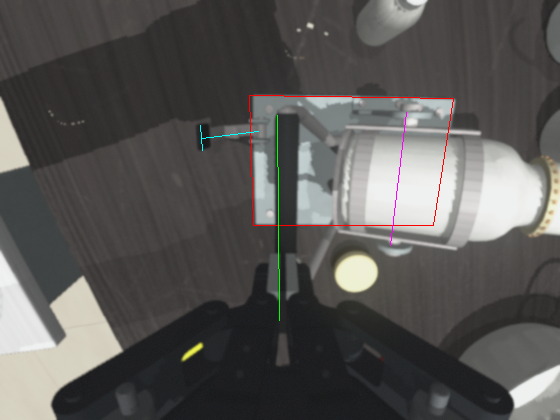

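View pics/side_co.png

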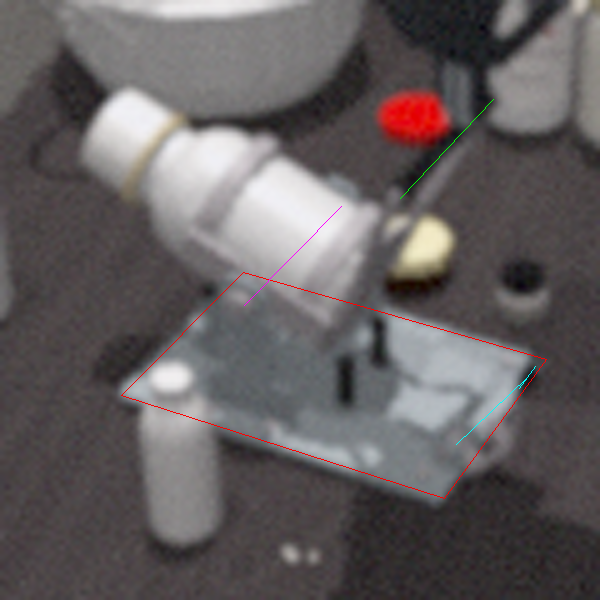

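The bar follows the tip: side crop shows it at (440,150) under the fingers, with the bottle tilting up. I'll continue along the arc.

carry_out:
  rows:
    - {"wx": 0, "wy": 0, "wz": 0, "x": -0.007, "y": 0.002, "z": -0.008, "jaw": 0}
    - {"wx": 0, "wy": 0, "wz": 0, "x": -0.014, "y": 0.003, "z": -0.015, "jaw": 0}
    - {"wx": 0, "wy": 0, "wz": 0, "x": -0.02, "y": 0.005, "z": -0.023, "jaw": 0}
    - {"wx": 0, "wy": 0, "wz": 0, "x": -0.026, "y": 0.006, "z": -0.031, "jaw": 0}
    - {"wx": 0, "wy": 0, "wz": 0, "x": -0.032, "y": 0.007, "z": -0.039, "jaw": 0}
    - {"wx": 0, "wy": 0, "wz": 0, "x": -0.038, "y": 0.008, "z": -0.048, "jaw": 0}
    - {"wx": 0, "wy": 0, "wz": 0, "x": -0.043, "y": 0.01, "z": -0.057, "jaw": 0}
    - {"wx": 0, "wy": 0, "wz": 0, "x": -0.048, "y": 0.011, "z": -0.066, "jaw": 0}
    - {"wx": 0, "wy": 0, "wz": 0, "x": -0.053, "y": 0.012, "z": -0.075, "jaw": 0}
    - {"wx": 0, "wy": 0, "wz": 0, "x": -0.057, "y": 0.013, "z": -0.084, "jaw": 0}
    - {"wx": 0, "wy": 0, "wz": 0, "x": -0.061, "y": 0.014, "z": -0.093, "jaw": 0}
    - {"wx": 0, "wy": 0, "wz": 0, "x": -0.065, "y": 0.014, "z": -0.103, "jaw": 0}
    - {"wx": 0, "wy": 0, "wz": 0, "x": -0.068, "y": 0.015, "z": -0.113, "jaw": 0}
    - {"wx": 0, "wy": 0, "wz": 0, "x": -0.071, "y": 0.016, "z": -0.123, "jaw": 0}
    - {"wx": 0, "wy": 0, "wz": 0, "x": -0.074, "y": 0.017, "z": -0.133, "jaw": 0}
    - {"wx": 0, "wy": 0, "wz": 0, "x": -0.076, "y": 0.017, "z": -0.143, "jaw": 0}
    - {"wx": 0, "wy": 0, "wz": 0, "x": -0.078, "y": 0.018, "z": -0.153, "jaw": 0}
    - {"wx": 0, "wy": 0, "wz": 0, "x": -0.08, "y": 0.018, "z": -0.163, "jaw": 0}

```text
clock: 7.5
position: [522.3, 34.3, 126.3]
eef_rot: [-0.0, 0.994, -0.113, -0.0]
contact_force: [0.1, 0.7, 0.7]
opening: -0.2
```

```bash
python3 look.py d wrist,side 0.84 0.7
```

```text
t 7.5 tcp [522.3  34.3 126.3] stand -143.1 -19.0 F [0.1 0.7 0.7] open -0.16430193403107285 q [ 0.07  0.14 -0.25  1.18  0.    1.86]
toolx [ 0.974 -0.224 -0.   ] z [-0.  0. -1.] yaw -0.22632624998990306
```

View pics/wrist_do.png

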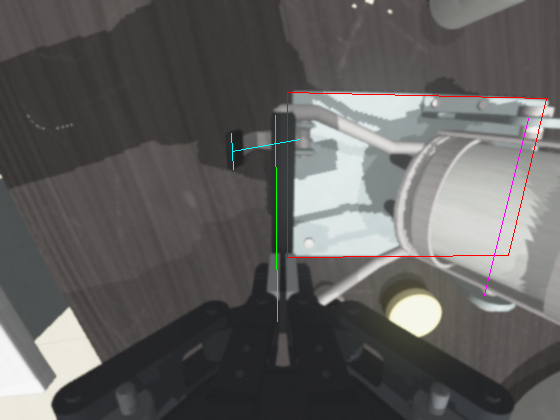

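View pics/side_do.png

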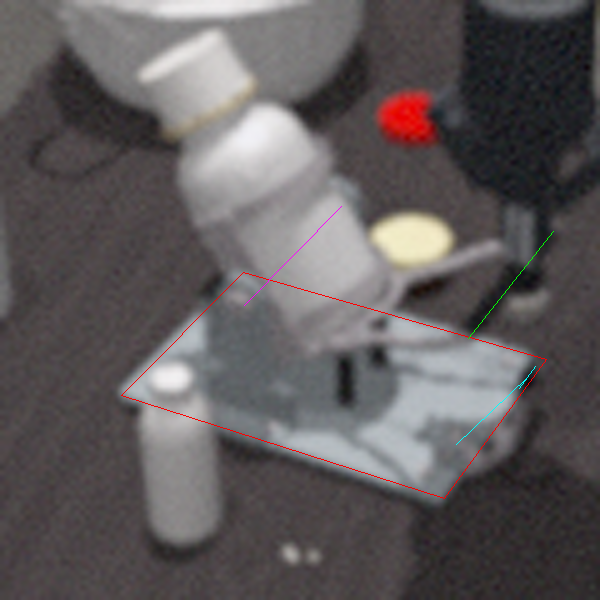

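Still on the bar (wrist: bar at column 284, tip at 282). I'll press the last part, easing in at the end.

carry_out:
  rows:
    - {"wx": 0, "wy": 0, "wz": 0, "x": -0.001, "y": 0, "z": -0.01, "jaw": 0}
    - {"wx": 0, "wy": 0, "wz": 0, "x": -0.003, "y": 0.001, "z": -0.02, "jaw": 0}
    - {"wx": 0, "wy": 0, "wz": 0, "x": -0.004, "y": 0.001, "z": -0.03, "jaw": 0}
    - {"wx": 0, "wy": 0, "wz": 0, "x": -0.004, "y": 0.001, "z": -0.041, "jaw": 0}
    - {"wx": 0, "wy": 0, "wz": 0, "x": -0.004, "y": 0.001, "z": -0.051, "jaw": 0}
    - {"wx": 0, "wy": 0, "wz": 0, "x": -0.003, "y": 0.001, "z": -0.061, "jaw": 0}
    - {"wx": 0, "wy": 0, "wz": 0, "x": -0.002, "y": 0, "z": -0.071, "jaw": 0}
    - {"wx": 0, "wy": 0, "wz": 0, "x": -0.001, "y": 0, "z": -0.081, "jaw": 0}
    - {"wx": 0, "wy": 0, "wz": 0, "x": 0, "y": 0, "z": -0.09, "jaw": 0}
    - {"wx": 0, "wy": 0, "wz": 0, "x": 0.001, "y": 0, "z": -0.098, "jaw": 0}
    - {"wx": 0, "wy": 0, "wz": 0, "x": 0.003, "y": 0, "z": -0.106, "jaw": 0}
    - {"wx": 0, "wy": 0, "wz": 0, "x": 0.005, "y": -0.001, "z": -0.114, "jaw": 0}
    - {"wx": 0, "wy": 0, "wz": 0, "x": 0.006, "y": -0.002, "z": -0.122, "jaw": 0}
    - {"wx": 0, "wy": 0, "wz": 0, "x": 0.009, "y": -0.002, "z": -0.13, "jaw": 0}
    - {"wx": 0, "wy": 0, "wz": 0, "x": 0.011, "y": -0.003, "z": -0.138, "jaw": 0}
    - {"wx": 0, "wy": 0, "wz": 0, "x": 0.014, "y": -0.003, "z": -0.146, "jaw": 0}
    - {"wx": 0, "wy": 0, "wz": 0, "x": 0.017, "y": -0.004, "z": -0.153, "jaw": 0}
    - {"wx": 0, "wy": 0, "wz": 0, "x": 0.019, "y": -0.004, "z": -0.158, "jaw": 0}
    - {"wx": 0, "wy": 0, "wz": 0, "x": 0.02, "y": -0.005, "z": -0.161, "jaw": 0}

```text
clock: 9.5
position: [532.4, 31.7, 46.0]
eef_rot: [-0.0, 0.994, -0.113, -0.0]
contact_force: [-0.5, 0.0, 1.2]
opening: 0.3
```

```bash
python3 look.py e wrist,side 1.4 0.7
```

```text
t 9.5 tcp [532.4  31.7  46. ] stand -132.7 -19.2 F [-0.5  0.   1.2] open 0.2528087754146515 q [ 0.06  0.21 -0.36  1.01  0.    1.86]
toolx [ 0.975 -0.224 -0.   ] z [-0.  0. -1.] yaw -0.22631210794469878
```

View pics/wrist_eo.png

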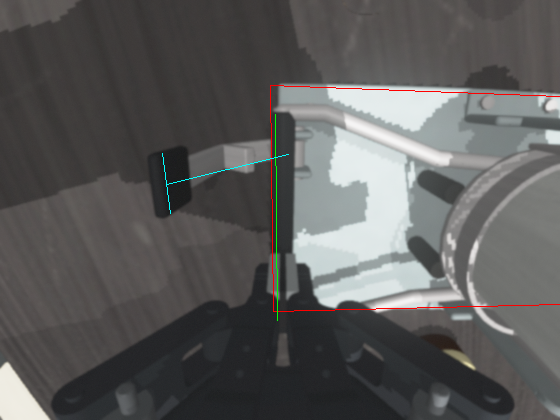

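View pics/side_eo.png

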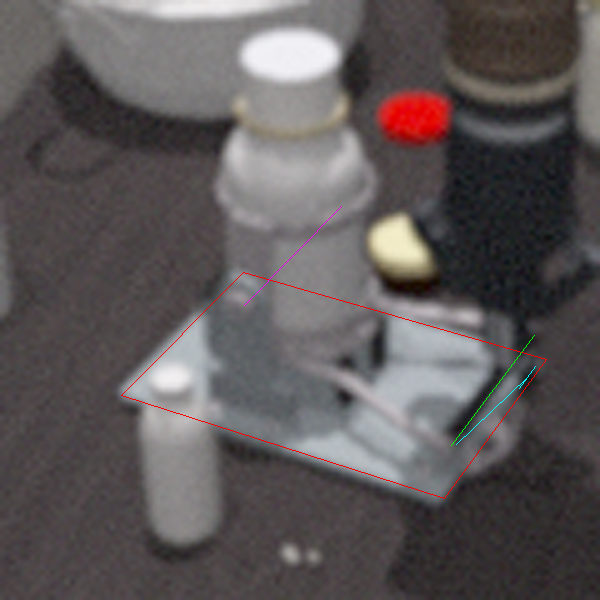

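The bottle appears upright (side crop 290,50 to 310,330). I'll press a few mm more to confirm the bumpers are reached.

carry_out:
  rows:
    - {"wx": 0, "wy": 0, "wz": 0, "x": 0.0, "y": 0, "z": -0.003, "jaw": 0}
    - {"wx": 0, "wy": 0, "wz": 0, "x": 0.0, "y": 0, "z": -0.006, "jaw": 0}
    - {"wx": 0, "wy": 0, "wz": 0, "x": 0.0, "y": 0, "z": -0.008, "jaw": 0}
    - {"wx": 0, "wy": 0, "wz": 0, "x": 0.0, "y": 0, "z": -0.008, "jaw": 0}
    - {"wx": 0, "wy": 0, "wz": 0, "x": 0.0, "y": 0, "z": -0.008, "jaw": 0}

```text
clock: 10.1
position: [532.8, 31.7, 45.3]
eef_rot: [-0.0, 0.994, -0.113, 0.001]
contact_force: [-8.1, -0.3, 20.6]
opening: -0.2
```

```bash
python3 look.py f wrist 1.4 0.7
python3 - <<'E'
from ov import *
for t in "ef":
    p,st=pickle.load(open(f"wrist_{t}.pkl","rb")); W=cloud(p,st)
    a=-.224; d=W[...,:2]-np.array([666,21]); X=d[...,0]*np.cos(a)+d[...,1]*np.sin(a); Y=-d[...,0]*np.sin(a)+d[...,1]*np.cos(a); Z=W[...,2]
    s=(abs(X+135)<16)&(Y>5)&(Y<32)&(Z>30)&(Z<60); print(t,"bar",s.sum(),np.median(X[s]),np.percentile(Z[s],[50,90]))
    s=(abs(X+165)<35)&(abs(Y-38)<25)&(Z>60)&(Z<115);print("tab",np.median(X[s]),np.median(Y[s]),np.percentile(X[s],[3,97]),np.percentile(Y[s],[3,97]),np.percentile(Z[s],[50,97]))
    s=(abs(X+165)<35)&(abs(Y-38)<25)&(Z>94)&(Z<115);print("tabtop",np.median(X[s]),np.median(Y[s]),np.percentile(X[s],[3,97]),np.percentile(Y[s],[3,97]),s.sum())
E
```

```text
t 10.1 tcp [532.8  31.7  45.3] stand -132.3 -19.2 F [-8.1 -0.3 20.6] open -0.16641010050266208 q [ 0.06  0.21 -0.36  1.   -0.    1.86]
toolx [ 0.974 -0.224  0.003] z [ 0.003  0.    -1.   ] yaw -0.22641394280140337
e bar 1248 -131.1122806779261 [45.18106946 46.52176272]
tab -168.5371471652499 40.441914793842535 [-173.14337505 -165.15109715] [30.09082149 49.86592136] [90.46080513 98.24675503]
tabtop -170.68909827811234 40.03958760765336 [-173.64109473 -168.90414752] [29.89011854 49.58439685] 1140
f bar 1222 -131.17592279947618 [44.9611986  46.21424864]
tab -168.53513230315008 40.396235309208684 [-173.19693226 -165.15559536] [30.05183294 49.80640702] [90.44178081 98.14939613]
tabtop -170.6639080646403 40.08116724432311 [-173.62157789 -168.84683894] [29.77206347 49.65730131] 1172
```

The stop is reached: 20 N at 4 mm of overpress, with the bar top at z ≈ 46. The tab centre in the wrist cloud is at about stand (-171, 40), top at z 98. I'll lift off and move to the outer side of the tab.

carry_out:
  rows:
    - {"wx": 0, "wy": 0, "wz": 0, "x": 0, "y": 0, "z": 0.008, "jaw": 0}
    - {"wx": 0, "wy": 0, "wz": 0, "x": 0, "y": 0, "z": 0.02, "jaw": 0}
    - {"wx": 0, "wy": 0, "wz": 0, "x": 0, "y": 0, "z": 0.06, "jaw": 0}
    - {"wx": 0, "wy": 0, "wz": 0, "x": 0, "y": 0, "z": 0.12, "jaw": 0}
    - {"wx": 0, "wy": 0, "wz": 0, "x": 0, "y": 0, "z": 0.18, "jaw": 0}
    - {"wx": 0, "wy": 0, "wz": 0, "x": -0.02, "y": 0.02, "z": 0.216, "jaw": 0}
    - {"wx": 0, "wy": 0, "wz": 0, "x": -0.06, "y": 0.06, "z": 0.216, "jaw": 0}
    - {"wx": 0, "wy": 0, "wz": 0, "x": -0.09, "y": 0.11, "z": 0.216, "jaw": 0}
    - {"wx": 0, "wy": 0, "wz": 0, "x": -0.111, "y": 0.147, "z": 0.216, "jaw": 0}
    - {"wx": 0, "wy": 0, "wz": 0, "x": -0.111, "y": 0.147, "z": 0.216, "jaw": 0}

```text
clock: 11.15
position: [475.8, 106.7, 150.5]
eef_rot: [-0.0, 0.994, -0.112, -0.0]
contact_force: [1.0, -1.0, 0.2]
opening: 0.2
```

```bash
python3 look.py g wrist,scene,side 1.4 0.7
```

```text
t 11.15 tcp [475.8 106.7 150.5] stand -204.5 41.3 F [ 1.  -1.   0.2] open 0.15165185040010112 q [ 0.22  0.07 -0.28  1.22  0.    2.01]
toolx [ 0.975 -0.222 -0.   ] z [-0.  0. -1.] yaw -0.223636147945694
```

View pics/wrist_g.png

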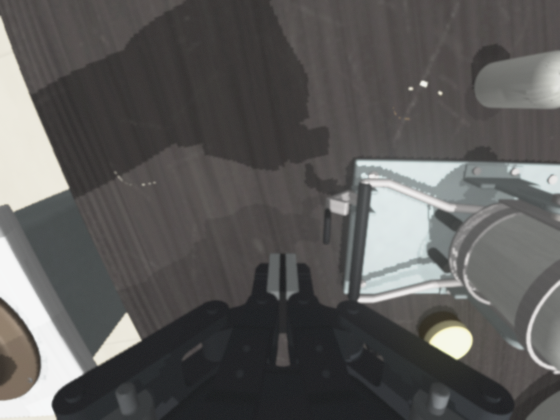

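View pics/side_go.png

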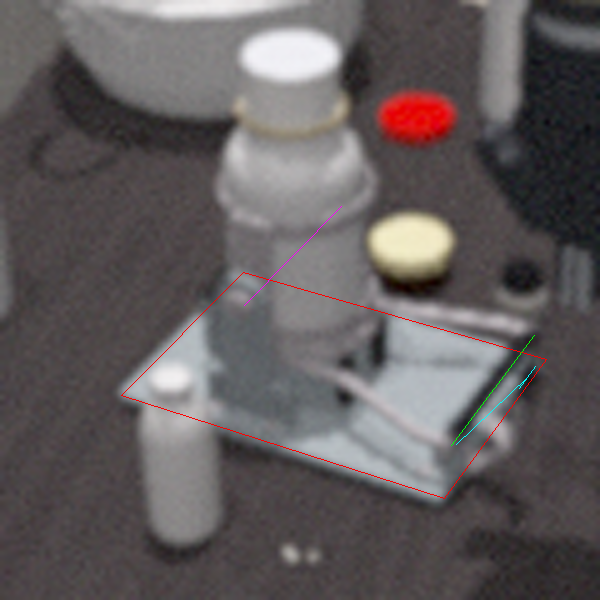

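View pics/scene_go.png

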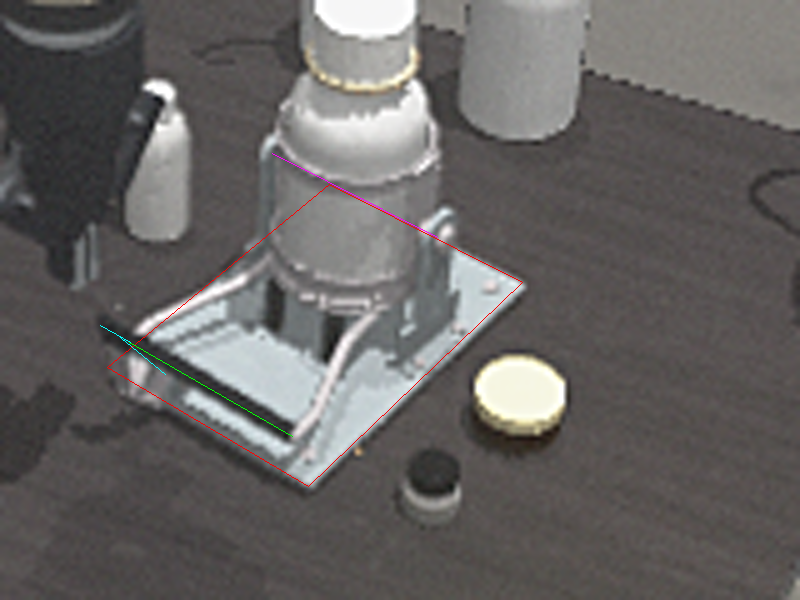

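Run:
```python
from ov import *
p,st=pickle.load(open("wrist_g.pkl","rb")); W=cloud(p,st)
Rt=rot(st["eef_rot"]); T=(W-st["position"])@Rt   # tool coords
s=np.zeros(T.shape[:2],bool); s[195:255,310:352]=True
Z=W[...,2]; s&=(Z>60)&(Z<115)
print(s.sum(),np.percentile(T[s],[3,50,97],axis=0).round(1),np.percentile(Z[s],[3,50,97]))
s2=s&(Z>92); print(np.percentile(T[s2],[3,50,97],axis=0).round(1))
# fingers extents near tip in tool coords
f=(abs(T[...,0])<40)&(abs(T[...,1])<40)&(T[...,2]>-60)&(T[...,2]<5)
for a in range(-60,5,8):
    g=f&(T[...,2]>a)&(T[...,2]<=a+8)
    if g.sum()>5: print(a,g.sum(),np.percentile(T[g],[1,99],axis=0).round(1).tolist())
```

```text
253 [[30.5 -8.9 52.1]
 [33.  -2.  53.6]
 [36.5 11.3 72.4]] [78.13425707 96.92062845 98.43238297]
[[30.5 -8.8 52.1]
 [32.6  0.6 53.3]
 [35.  11.4 56.7]]
-60 5148 [[-36.2, -12.7, -59.9], [38.3, 9.3, -52.1]]
-52 2298 [[-31.2, -13.5, -51.9], [33.8, 9.4, -44.1]]
-44 867 [[-18.4, -13.3, -43.9], [20.6, 10.4, -36.1]]
-36 471 [[-12.1, -11.1, -35.8], [14.7, -6.0, -28.0]]
-28 521 [[-12.0, -10.9, -27.9], [14.6, -5.6, -20.1]]
-20 476 [[-12.0, -10.9, -19.9], [14.5, -5.7, -12.1]]
-12 313 [[-11.5, -11.0, -11.9], [14.0, -5.7, -4.4]]
```

The tab lies 30-36 mm ahead of the fingers and is centred on them, and the fingers are about ±13 mm thick. I'll descend beside it and push towards stand +x.

carry_out:
  rows:
    - {"wx": 0, "wy": 0, "wz": 0, "x": 0, "y": 0, "z": -0.04, "jaw": 0}
    - {"wx": 0, "wy": 0, "wz": 0, "x": 0, "y": 0, "z": -0.09, "jaw": 0}
    - {"wx": 0, "wy": 0, "wz": 0, "x": 0, "y": 0, "z": -0.12, "jaw": 0}
    - {"wx": 0, "wy": 0, "wz": 0, "x": 0, "y": 0, "z": -0.13, "jaw": 0}
    - {"wx": 0, "wy": 0, "wz": 0, "x": 0.01, "y": -0.002, "z": -0.13, "jaw": 0}
    - {"wx": 0, "wy": 0, "wz": 0, "x": 0.02, "y": -0.004, "z": -0.13, "jaw": 0}
    - {"wx": 0, "wy": 0, "wz": 0, "x": 0.027, "y": -0.006, "z": -0.13, "jaw": 0}
    - {"wx": 0, "wy": 0, "wz": 0, "x": 0.034, "y": -0.008, "z": -0.13, "jaw": 0}
    - {"wx": 0, "wy": 0, "wz": 0, "x": 0.041, "y": -0.009, "z": -0.13, "jaw": 0}
    - {"wx": 0, "wy": 0, "wz": 0, "x": 0.048, "y": -0.011, "z": -0.13, "jaw": 0}
    - {"wx": 0, "wy": 0, "wz": 0, "x": 0.055, "y": -0.012, "z": -0.13, "jaw": 0}
    - {"wx": 0, "wy": 0, "wz": 0, "x": 0.062, "y": -0.014, "z": -0.13, "jaw": 0}
    - {"wx": 0, "wy": 0, "wz": 0, "x": 0.069, "y": -0.016, "z": -0.13, "jaw": 0}
    - {"wx": 0, "wy": 0, "wz": 0, "x": 0.076, "y": -0.017, "z": -0.13, "jaw": 0}
    - {"wx": 0, "wy": 0, "wz": 0, "x": 0.08, "y": -0.018, "z": -0.13, "jaw": 0}

```text
clock: 12.8
position: [517.2, 96.1, 85.2]
eef_rot: [0.0, 0.994, -0.113, 0.0]
contact_force: [-1.4, 1.0, 0.8]
opening: 0.2
```

```bash
python3 look.py h wrist,side,scene 1.4 0.25
```

```text
t 12.8 tcp [517.2  96.1  85.2] stand -161.8 40.2 F [-1.4  1.   0.8] open 0.18227220105429254 q [ 0.18  0.17 -0.31  1.09 -0.    1.98]
toolx [ 0.974 -0.225  0.   ] z [ 0. -0. -1.] yaw -0.22643241486884202
```

View pics/wrist_ho.png

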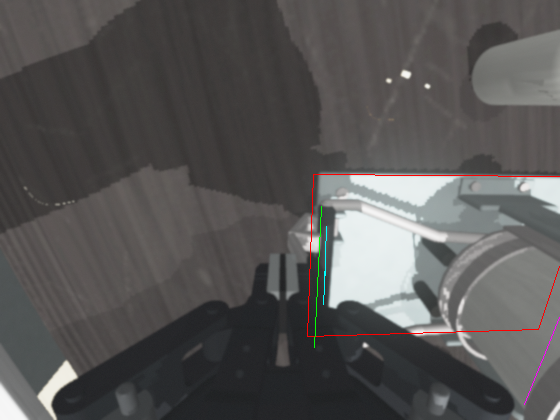

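View pics/side_h.png

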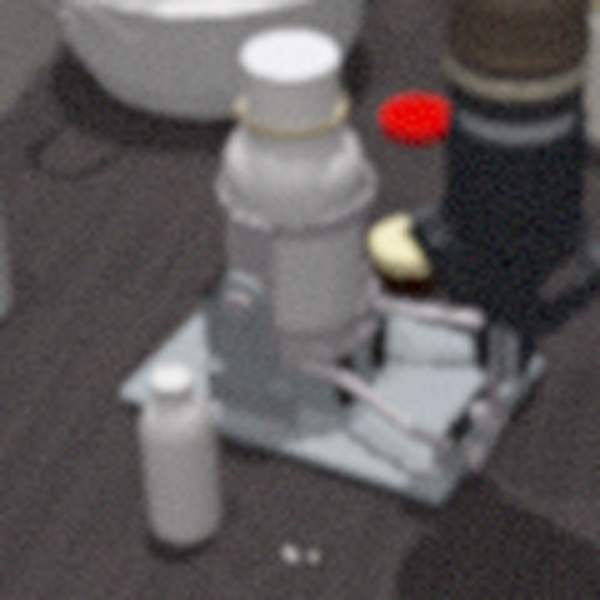

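The hook has moved in: the tab in the side crop is around (500,345), no longer outside. I'll continue slowly and watch the force.

carry_out:
  rows:
    - {"wx": 0, "wy": 0, "wz": 0, "x": 0.005, "y": -0.001, "z": 0, "jaw": 0}
    - {"wx": 0, "wy": 0, "wz": 0, "x": 0.01, "y": -0.002, "z": 0, "jaw": 0}
    - {"wx": 0, "wy": 0, "wz": 0, "x": 0.015, "y": -0.003, "z": 0, "jaw": 0}
    - {"wx": 0, "wy": 0, "wz": 0, "x": 0.02, "y": -0.005, "z": 0, "jaw": 0}
    - {"wx": 0, "wy": 0, "wz": 0, "x": 0.024, "y": -0.005, "z": 0, "jaw": 0}
    - {"wx": 0, "wy": 0, "wz": 0, "x": 0.028, "y": -0.006, "z": 0, "jaw": 0}
    - {"wx": 0, "wy": 0, "wz": 0, "x": 0.028, "y": -0.006, "z": 0, "jaw": 0}

```text
clock: 13.65
position: [531.1, 93.1, 85.2]
eef_rot: [0.0, 0.994, -0.113, 0.0]
contact_force: [0.0, -0.1, -0.3]
opening: -0.0
```

```bash
python3 look.py i wrist,side,scene 1.4 0.0
```

```text
t 13.65 tcp [531.1  93.1  85.2] stand -147.5 40.4 F [ 0.  -0.1 -0.3] open -0.04347181976530696 q [ 0.17  0.19 -0.28  1.09 -0.    1.97]
toolx [ 0.974 -0.225  0.   ] z [ 0. -0. -1.] yaw -0.22652771408879344
```

View pics/wrist_io.png

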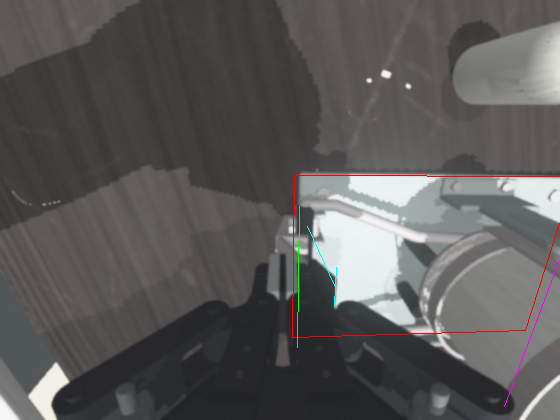

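View pics/side_io.png

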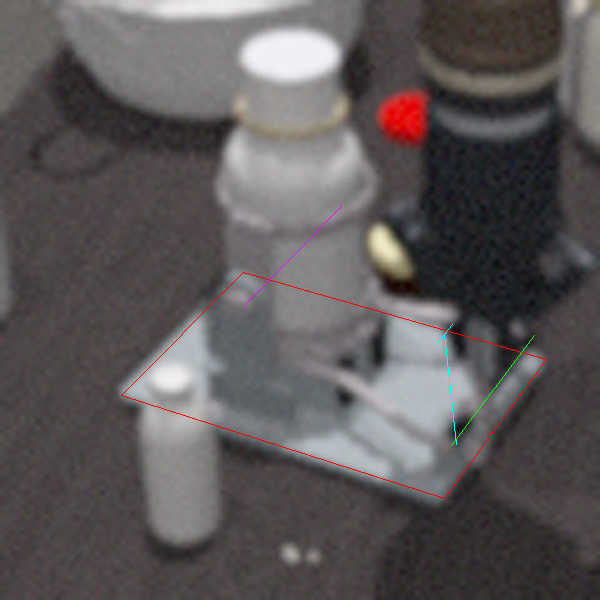

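No stop force yet, so the hook isn't home. I'll carry on in small steps.

carry_out:
  rows:
    - {"wx": 0, "wy": 0, "wz": 0, "x": 0.004, "y": -0.001, "z": 0, "jaw": 0}
    - {"wx": 0, "wy": 0, "wz": 0, "x": 0.008, "y": -0.002, "z": 0, "jaw": 0}
    - {"wx": 0, "wy": 0, "wz": 0, "x": 0.011, "y": -0.002, "z": 0, "jaw": 0}
    - {"wx": 0, "wy": 0, "wz": 0, "x": 0.011, "y": -0.002, "z": 0, "jaw": 0}

```text
clock: 14.2
position: [536.6, 92.2, 85.3]
eef_rot: [0.0, 0.994, -0.113, 0.0]
contact_force: [-0.3, 0.0, -0.5]
opening: 0.6
```

```bash
python3 look.py j wrist 1.4 0.0
python3 - <<'E'
from ov import *
p,st=pickle.load(open("wrist_j.pkl","rb")); b=(230,190,350,290)
cv2.imwrite("pics/wrist_jc.png",cv2.resize(p["img"][b[1]:b[3],b[0]:b[2],::-1],None,fx=6,fy=6,interpolation=cv2.INTER_CUBIC))
E
```

```text
t 14.2 tcp [536.6  92.2  85.3] stand -142.0 40.6 F [-0.3  0.  -0.5] open 0.5522182381506062 q [ 0.17  0.2  -0.27  1.1  -0.    1.97]
toolx [ 0.974 -0.225  0.   ] z [ 0. -0. -1.] yaw -0.226469394996755
```

View pics/wrist_jc.png

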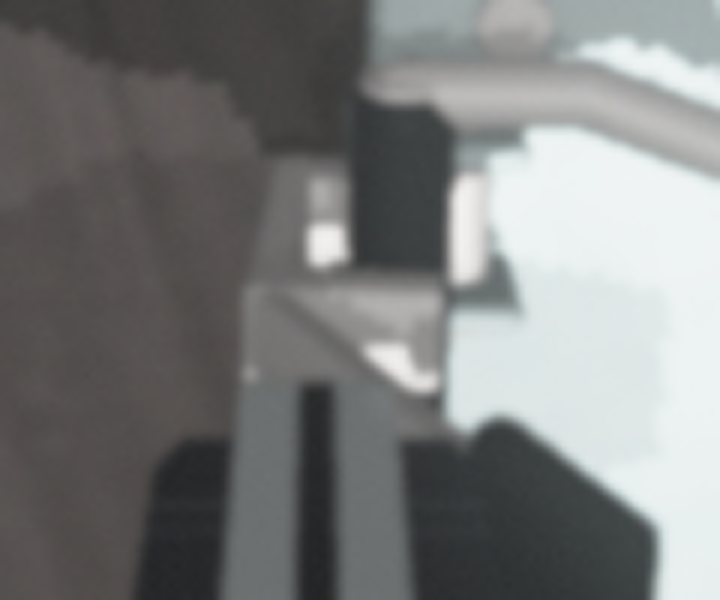

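carry_out:
  rows:
    - {"wx": 0, "wy": 0, "wz": 0, "x": 0.004, "y": -0.001, "z": 0, "jaw": 0}
    - {"wx": 0, "wy": 0, "wz": 0, "x": 0.008, "y": -0.002, "z": 0, "jaw": 0}
    - {"wx": 0, "wy": 0, "wz": 0, "x": 0.008, "y": -0.002, "z": 0, "jaw": 0}

```text
clock: 14.55
position: [540.6, 91.2, 85.3]
eef_rot: [-0.0, 0.994, -0.113, 0.0]
contact_force: [0.3, -0.5, -0.3]
opening: -0.0
```

```bash
python3 look.py k wrist,side,scene 1.4 0.0
python3 - <<'E'
from ov import *
p,st=pickle.load(open("wrist_k.pkl","rb")); b=(230,190,350,290)
cv2.imwrite("pics/wrist_kc.png",cv2.resize(p["img"][b[1]:b[3],b[0]:b[2],::-1],None,fx=6,fy=6,interpolation=cv2.INTER_CUBIC))
p,st=pickle.load(open("side_k.pkl","rb"));overlay(p,(667,22,-.224),(260,200,310,250),"pics/side_kc.png",f=12,cradle=1.4,hook=0)
p,st=pickle.load(open("scene_k.pkl","rb"));overlay(p,(667,22,-.224),(260,200,330,250),"pics/scene_kc.png",f=11,cradle=1.4,hook=0)
E
```

```text
t 14.55 tcp [540.6  91.2  85.3] stand -137.8 40.6 F [ 0.3 -0.5 -0.3] open -0.04650103872060102 q [ 0.17  0.21 -0.26  1.1  -0.    1.96]
toolx [ 0.974 -0.225  0.   ] z [ 0.  0. -1.] yaw -0.22646652604716408
```

View pics/wrist_kc.png

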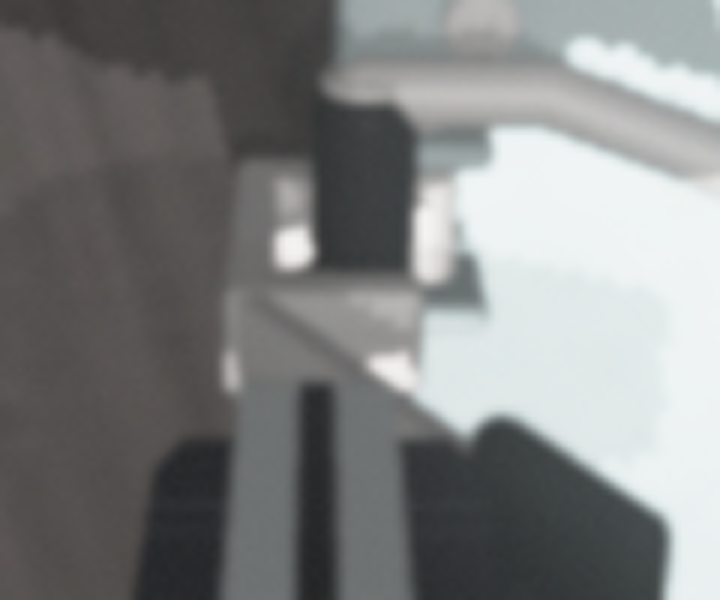

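View pics/side_kc.png

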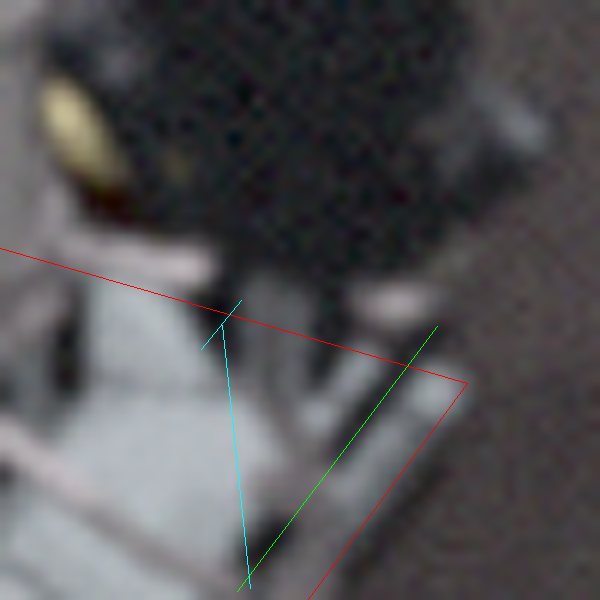

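View pics/scene_kc.png

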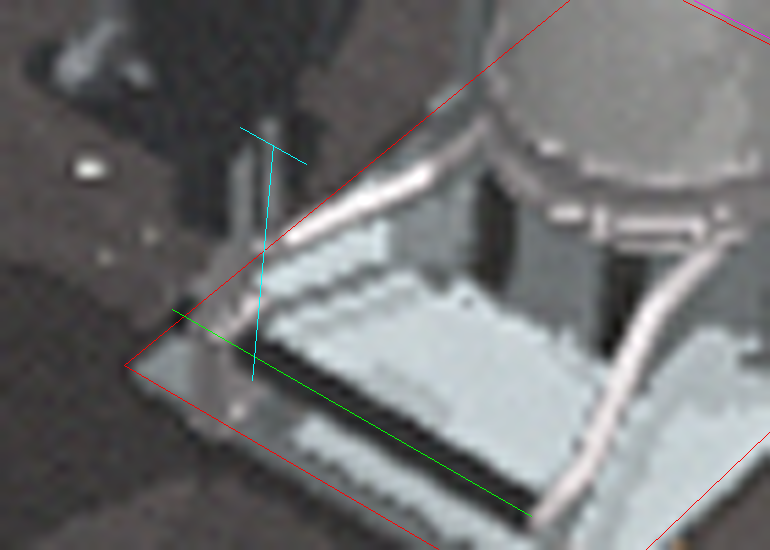

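carry_out:
  rows:
    - {"wx": 0, "wy": 0, "wz": 0, "x": 0.003, "y": -0.001, "z": 0, "jaw": 0}
    - {"wx": 0, "wy": 0, "wz": 0, "x": 0.006, "y": -0.001, "z": 0, "jaw": 0}
    - {"wx": 0, "wy": 0, "wz": 0, "x": 0.006, "y": -0.001, "z": 0, "jaw": 0}

```text
clock: 15.0
position: [541.6, 90.9, 85.1]
eef_rot: [-0.0, 0.994, -0.113, -0.002]
contact_force: [-6.0, 1.0, 4.4]
opening: -0.4
```

Resistance has appeared: 6 N, with the tool advancing only about 1 mm. One more small push will tell whether this is the stop.

carry_out:
  rows:
    - {"wx": 0, "wy": 0, "wz": 0, "x": 0.004, "y": -0.001, "z": 0, "jaw": 0}
    - {"wx": 0, "wy": 0, "wz": 0, "x": 0.004, "y": -0.001, "z": 0, "jaw": 0}
    - {"wx": 0, "wy": 0, "wz": 0, "x": 0.004, "y": -0.001, "z": 0, "jaw": 0}

```text
clock: 15.3
position: [542.0, 90.7, 85.1]
eef_rot: [-0.0, 0.994, -0.113, -0.003]
contact_force: [-12.3, 2.9, 8.5]
opening: -0.1
```

```bash
python3 look.py l wrist 1.4 0.0
python3 - <<'E'
from ov import *
p,st=pickle.load(open("wrist_l.pkl","rb")); b=(230,190,350,290)
cv2.imwrite("pics/wrist_lc.png",cv2.resize(p["img"][b[1]:b[3],b[0]:b[2],::-1],None,fx=6,fy=6,interpolation=cv2.INTER_CUBIC))
E
```

```text
t 15.3 tcp [542.   90.7  85.1] stand -136.4 40.4 F [-12.3   2.9   8.5] open -0.13636148877243945 q [ 0.16  0.22 -0.26  1.11  0.    1.96]
toolx [ 0.975 -0.224 -0.006] z [-0.006  0.001 -1.   ] yaw -0.22574256736691511
```

View pics/wrist_lc.png

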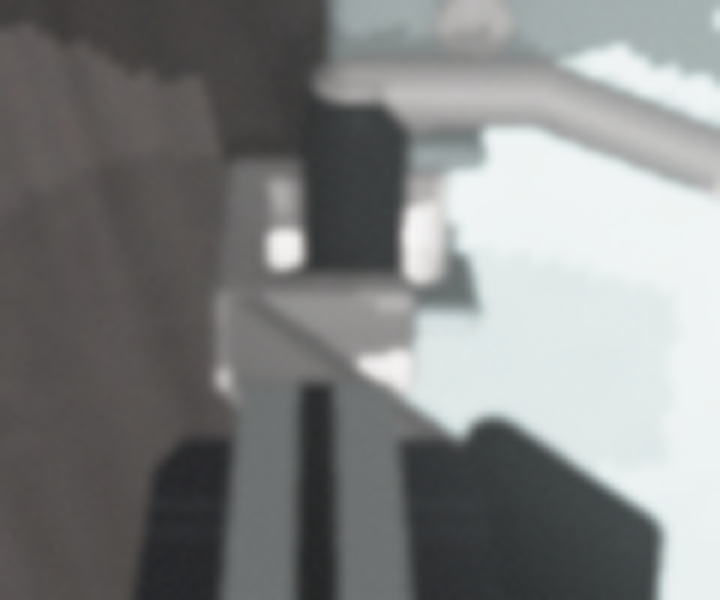

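The force climbs with almost no motion, so the hook is at a stop. I'll back off and inspect.

carry_out:
  rows:
    - {"wx": 0, "wy": 0, "wz": 0, "x": -0.01, "y": 0.002, "z": 0, "jaw": 0}
    - {"wx": 0, "wy": 0, "wz": 0, "x": -0.04, "y": 0.009, "z": 0, "jaw": 0}
    - {"wx": 0, "wy": 0, "wz": 0, "x": -0.09, "y": 0.02, "z": 0, "jaw": 0}
    - {"wx": 0, "wy": 0, "wz": 0, "x": -0.15, "y": 0.034, "z": 0.02, "jaw": 0}
    - {"wx": 0, "wy": 0, "wz": 0, "x": -0.18, "y": 0.034, "z": 0.08, "jaw": 0}
    - {"wx": 0, "wy": 0, "wz": 0, "x": -0.2, "y": 0, "z": 0.15, "jaw": 0}
    - {"wx": 0, "wy": 0, "wz": 0, "x": -0.2, "y": -0.05, "z": 0.22, "jaw": 0}
    - {"wx": 0, "wy": 0, "wz": 0, "x": -0.2, "y": -0.08, "z": 0.24, "jaw": 0}
    - {"wx": 0, "wy": 0, "wz": 0, "x": -0.2, "y": -0.08, "z": 0.24, "jaw": 0}

```text
clock: 16.25
position: [446.6, 49.1, 207.6]
eef_rot: [-0.0, 0.993, -0.114, 0.002]
contact_force: [-0.4, -0.2, -0.1]
opening: -0.2
```

```bash
python3 look.py m wrist,side,scene 1.4 0.0
python3 - <<'E'
from ov import *
for c in ["wrist","scene","side"]:
    p,st=pickle.load(open(f"{c}_m.pkl","rb")); W=cloud(p,st)
    a=-.224; d=W[...,:2]-np.array([666,21]); X=d[...,0]*np.cos(a)+d[...,1]*np.sin(a); Y=-d[...,0]*np.sin(a)+d[...,1]*np.cos(a); Z=W[...,2]
    s=(abs(X+135)<60)&(abs(Y-38)<16)&(Z>75)&(Z<125)
    if s.any(): print(c,"tab",s.sum(),np.percentile(X[s],[5,50,95]).round(1),np.percentile(Y[s],[5,50,95]).round(1),np.percentile(Z[s],[5,50,95]).round(1))
    s=(abs(X+135)<16)&(Y>-50)&(Y<10)&(Z>30)&(Z<60)&(p["img"].max(-1)<75); print("bar",s.sum(),np.median(X[s]),np.percentile(Z[s],[50,90]))
    s=(Z>225)&(Z<250)&(abs(X)<60)&(abs(Y)<50); print("cap top",s.sum(),np.median(X[s]),np.median(Y[s]),np.median(Z[s]))
E
```

```text
t 16.25 tcp [446.6  49.1 207.6] stand -220.1 -21.3 F [-0.4 -0.2 -0.1] open -0.1848432889765438 q [ 0.11 -0.02 -0.25  1.34 -0.    1.91]
toolx [ 0.974 -0.227  0.005] z [ 0.005  0.    -1.   ] yaw -0.22860892341178093
wrist tab 969 [-133.3 -119.9 -111.5] [29.6 39.1 48.6] [ 78.1  99.8 110.6]
bar 200 -136.60482290319777 [44.30320351 45.62443962]
cap top 0 nan nan nan
scene tab 74 [-134.6 -122.8 -113.1] [28.6 36.8 45.3] [ 78.8  97.7 109.5]
bar 62 -136.035810084276 [43.2913356  46.56278896]
cap top 232 -8.014686845650548 -2.9625052540034735 233.97120755146813
side tab 69 [-136.4 -123.1 -113.7] [33.9 43.2 50.9] [ 76.6  98.  111.2]
bar 27 -136.38991063388832 [46.31449546 48.31368742]
cap top 206 -7.6930322777850355 10.028094769078072 236.45855056109423
  return _methods._mean(a, axis=axis, dtype=dtype,
  ret = ret.dtype.type(ret / rcount)
```

View pics/wrist_mo.png

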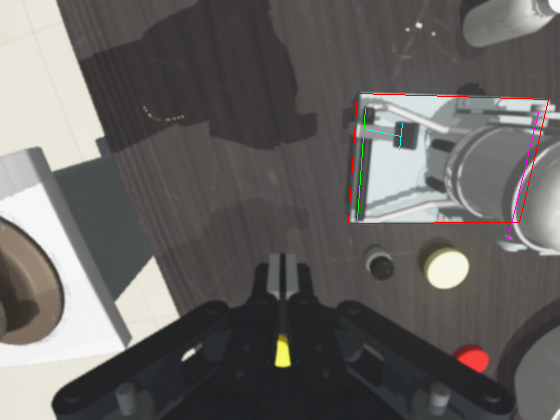

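View pics/side_mo.png

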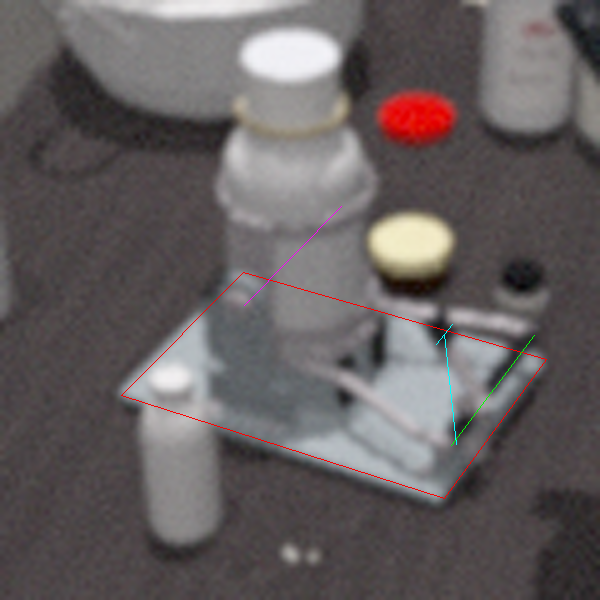

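View pics/scene_mo.png

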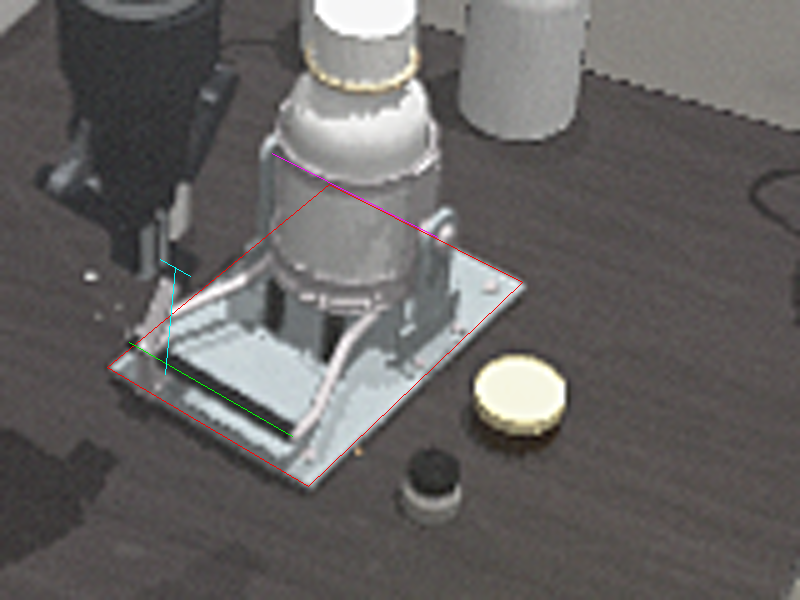

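Run:
```python
from ov import *
for c in ["wrist","scene","side"]:
    p,st=pickle.load(open(f"{c}_m.pkl","rb")); W=cloud(p,st)
    a=-.224; d=W[...,:2]-np.array([666,21]); X=d[...,0]*np.cos(a)+d[...,1]*np.sin(a); Y=-d[...,0]*np.sin(a)+d[...,1]*np.cos(a); Z=W[...,2]
    s=(abs(X+120)<25)&(abs(Y-40)<16)&(Z>85)&(Z<125)&(p["img"].max(-1)<80)
    if s.sum()<5: print(c,s.sum()); continue
    x,z=X[s],Z[s]; u,S,V=np.linalg.svd(np.c_[x-x.mean(),z-z.mean()],full_matrices=False)
    print(c,s.sum(),np.percentile(x,[3,50,97]).round(1),np.percentile(z,[3,50,97]).round(1),"lean",np.arctan2(abs(V[0,0]),abs(V[0,1])).round(3),S.round(1))
```

```text
wrist 398 [-122.7 -118.2 -113.9] [ 96.  103.  109.1] lean 0.589 [94.9 13.2]
scene 41 [-125.2 -118.3 -111.1] [ 93.7 101.6 110. ] lean 0.655 [37.9 17.2]
side 21 [-123.3 -120.4 -114.9] [ 98.2 104.8 110.8] lean 0.591 [20.5  6.8]
```

The checks agree:
- **Tab:** the face centre is at about (-118, 103), against (-120, 101) nominal when closed. The chord from the open position gives a 0.71 rad turn.
- **Bar:** top at z ≈ 46.
- **Cap:** top at (-8, 3, 235), against (-5, 0, 236) expected upright.

Nothing is in contact with the robot, so I'll hand in.

Run:
```python
from cell import robot
from h import *
for cam in ["side","scene"]:
    p=robot.camera(cam); W=cloud(p)
    for n in ["small_flask","scent_pot","amber_jar"]:
        for d in robot.trace(p,n)[:1]:
            print(cam,n,round(d["confidence"],2),np.round(np.nanmedian(W[d["region"]],0)))
print(robot.hand_in())
```

```text
side small_flask 0.84 [688. 181.  59.]
side scent_pot 0.66 [542. -73.  24.]
side amber_jar 0.76 [622. -89.  30.]
scene small_flask 0.5 [686. 146.  22.]
scene scent_pot 0.69 [534. -88.  24.]
scene amber_jar 0.66 [ 612. -109.   28.]
the job is handed in; nothing more can be done
None
```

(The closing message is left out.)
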